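# Empty the bayonet canister onto the display hooks and close it again

### The job

Open the clear canister: turn its lid anticlockwise until the lugs come to the slots, lift it free and lay it, handle up, in the middle of the round black mat. Take the pendants out and hang each on a hook of its own on the display stand, in the order red, green, blue (one may be missing), and before letting go of each tug it gently down so that the sprung hook gives by about a centimetre. Then close the empty canister again: lower the lid with its lugs through the slots and turn it clockwise about an eighth of a turn to lock it; leave the other things on the table where they are.

Things in the scene. Friction and masses are not known exactly. Their poses are not given: they have to be found in the camera images.
- canister: Clear canister, fixed, 192 mm across, 150 high (inside 180), white bayonet collar 228 across, up to 165 high. Origin under its centre, z up. Inside, three parallel slots hold the pendants, feet 8 mm up, at x = -44, 0, +44 mm in any order, their thickness along the canister's x; tags end 146 mm above the table. Pendants leave straight up.
- bayonet (a point): Centre of the canister's rim, 150 mm up, axes as the canister. The collar's two slots for the lid's lugs, 37 mm wide, open out to 111 mm from the axis, are at the ends of its x axis (+x and -x). Anticlockwise of each (from above) stands a black stop; clockwise of each a white overhang covers the lug up to 1.4 rad away, so a locked lid rises only 4 mm; the rest is solid.
- lid_grip (a point): Lid's orange bar handle: 80 mm long (x), 16 thick (y), 44 high; point at its centre on the lid's axis, z up, 36 mm above the lid's feet, 178 above the table when shut. At the start the lid is locked, its x axis 0.5 to 1.1 rad clockwise (from above) of the canister's; it comes free straight up when the x axes are within 0.06 rad (either way round); the stops end the turn 0.1 rad beyond.
- lid: The lid: aluminium disc 190 mm across, 6 thick, two orange lugs 18 mm wide at its +x and -x ends (214 mm over them), about 250 g, two-fold symmetric; turns with slight friction. Origin at the centre of the underside of its feet (8 mm high, under the disc), 36 mm below the handle's centre.
- mat: Round black rubber mat, fixed, 290 mm across, 3 mm thick; origin at the centre of its underside.
- stand: Wooden display stand, fixed: foot 100 x 300 mm, two brass posts and a wooden rail (along its y axis) whose top is 184 mm above the table. Three brass hooks point along its -x axis, at y = +85, 0 and -85 mm. Origin on the table under the roots of the hooks.
- hook0_seat (a point): Hook 0: level brass prong, 8 mm diameter, 190 mm above the table, upturned tip reaching 14 mm above its axis. Point: on its axis, 30 mm from the root, 38 mm from the outermost end; its -x axis points along the prong to the tip, z up. Sprung: gives downward at 500 N/m, up to 20 mm, and comes back. A hung pendant's middle is 19 mm below the axis.
- hook1_seat (a point): Hook 1: level brass prong, 8 mm diameter, 190 mm above the table, upturned tip reaching 14 mm above its axis. Point: on its axis, 30 mm from the root, 38 mm from the outermost end; its -x axis points along the prong to the tip, z up. Sprung: gives downward at 500 N/m, up to 20 mm, and comes back. A hung pendant's middle is 19 mm below the axis.
- hook2_seat (a point): Hook 2: level brass prong, 8 mm diameter, 190 mm above the table, upturned tip reaching 14 mm above its axis. Point: on its axis, 30 mm from the root, 38 mm from the outermost end; its -x axis points along the prong to the tip, z up. Sprung: gives downward at 500 N/m, up to 20 mm, and comes back. A hung pendant's middle is 19 mm below the axis.
- red_mid (a point): Red pendant (may be absent): flat red gift box 56 wide (y), 58 tall, 14 mm thick (x), on top a black frame with a window, then a red tag; 138 mm tall, 100 g. Point: its middle. Along z from here: box -69 to -11; open window -11 to +23, 28 wide; frame's top bar +23 to +29 (its underside rests on a hook); tag, to grip, +29 to +69, 26 wide (y), 12 thick (x). Starts upright in the canister, leaning a few degrees at most.
- green_mid (a point): Green pendant (may be absent): flat green gift box 56 wide (y), 58 tall, 14 mm thick (x), on top a black frame with a window, then a green tag; 138 mm tall, 100 g. Point: its middle. Along z from here: box -69 to -11; open window -11 to +23, 28 wide; frame's top bar +23 to +29 (its underside rests on a hook); tag, to grip, +29 to +69, 26 wide (y), 12 thick (x). Starts upright in the canister, leaning a few degrees at most.
- blue_mid (a point): Blue pendant (may be absent): flat blue gift box 56 wide (y), 58 tall, 14 mm thick (x), on top a black frame with a window, then a blue tag; 138 mm tall, 100 g. Point: its middle. Along z from here: box -69 to -11; open window -11 to +23, 28 wide; frame's top bar +23 to +29 (its underside rests on a hook); tag, to grip, +29 to +69, 26 wide (y), 12 thick (x). Starts upright in the canister, leaning a few degrees at most.
- red: The red pendant: origin at the centre of its foot, 69 mm below its middle.
- green: The green pendant: origin at the centre of its foot, 69 mm below its middle.
- blue: The blue pendant: origin at the centre of its foot, 69 mm below its middle.
- gift0: Bystander: clear gift box with a black bow, 75 mm square, 85 mm high. Origin under its centre.
- gift1: Bystander: clear gift box with a black bow and a green ball, 75 mm square, 85 mm high. Origin under its centre.
- gift2: Bystander: clear gift box with a black bow, 70 mm square, 80 mm high. Origin under its centre.
- polish: Bystander: small glass bottle with a black cap, 32 mm across, 65 mm high. Origin under its centre.
- phone: Bystander: black phone, 150 x 72 x 9 mm, lying. Origin under its centre.
- marker: Bystander: silver and green marker, 130 mm long, 13 mm thick, lying along its x. Origin under its centre.
Not all that is in view belongs to the job. Of the things that look like the lid, the smaller one is meant.

How it is judged:
By the outcome, as a careful person would: the job done as asked, in the order asked, and still so for the second after the job is handed in, with the robot touching nothing.
Of red, green, blue only 2 to 3 are there at a start; the rules pass over those that are not, and their reading is None.
At some moment in a run one of lid, red, green, blue may be knocked a few centimetres aside while the robot is not near it.
It also fails if it takes over 210 s, if anything falls off the work surface, if the arm or the gripper's body presses on something with over 40 N, if the wrist force passes 120 N, or if a joint passes its speed limit or range.

### The arm

A 7-joint arm with a two-finger parallel gripper is mounted at the origin on the work surface. World frame = base frame: x ahead of the robot, y to its left, z up, the work surface at z = 0. Lengths are in m, angles in rad, forces in N, time in s.
With the tool pointing down it reaches from about 0.425 to 0.925 m from the base axis. Payload 6.8 kg.
Tool frame: the origin (TCP) lies midway between the tips of the shut fingers; the grasp point (between the pads) lies r.grip_point_offset behind it (r.grip_point_offset is the distance from the TCP to the grasp point, in m); z points along the fingers, y is the direction in which the jaws open and shut (so a half turn about z gives the same grasp; the last joint's range is limited). The gripper opens to 85 mm and grips with 20 to 120 N. Pads are 22 mm wide; open, the fingers measure 114 mm over their backs; the gripper's body (76 mm by 85 mm) begins 54 mm behind the grasp point. The pads swing forward as they close: fully open they stand 13 mm farther back than shut.
Start: joints at [1.227, 0.477, 0.022, 1.555, -0.011, 1.109, -0.083], TCP at [0.158, -0.656, 0.192] pointing down, gripper open.
Joint ranges: [-2.96, 2.96], [-0.34, 2.1], [-1.41, 1.46], [0.24, 2.44], [-1.37, 4.51], [0.17, 1.92], [-2.96, 2.96]. Speed limits (rad/s): [2.39, 2.39, 3.14, 3.14, 3.14, 3.14, 3.14].

### API

Orientations are given as a rotation vector (axis times angle).
In Python, from bench import r gives the robot as it stands. The module is installed in compiled form; this text tells all that it offers.
- The arm moves only by the tool play_rows, never from a script. Its argument "deltas" is a list of rows, each a list of 3 entries, a list of its own where there are three numbers: the finger opening in mm, from 0 to 85.4, then the shift along the tool's x, y, z in mm, then the turn, a rotation vector about the tool's x, y, z in rad. A call has 1 to 8 rows; each row is the pose to reach, as a shift and turn from the pose measured when the call began, along the tool's axes at that moment; what a row does not reach only later rows make up. A row lasts 1/8 s, in which the tool goes at most 62.5 mm and 10.7 degrees, less where a joint would pass 70% of its speed; a pose out of reach is approached as far as the arm can. A call with a gripper value outside its range is refused whole. The fingers move at their own pace and stop on an object; "squeeze" is the grip in N (left out, the last holds). Time passes only in rows, so rows that repeat a pose let the fingers close. It gives the time, the measured TCP pose, the force and the opening at its end, in the units of the state.
- r.get_obs(): the state, without advancing time (a new reading comes with each control period).
- r.grab_frame(name): name is "scene" or "top"; returns (picture, depth): 480x640x3 uint8, red, green, blue; 480x640 float32, m along the optical axis (not along the pixel's ray), 0 where there is no reading.
- r.camera_model(name): a dict with "mtx" (3x3 intrinsics, pixels), "rvec" (rotation vector, rad) and "tvec" (3), from world to camera coordinates, as OpenCV has them. Camera axes: x right, y down, z forward; pixel columns grow to the right and rows downward; lengths in m; the calibration is good to about 2 mm. A picture is of the moment at which its call begins. camera_model takes no time and is no camera call.
- r.hand_in(): hands the job in, once; it reports no verdict.
The state is a dict: "clock": time; "joints": joint angles; "qvel": joint speeds; "tau": joint torques, N m; "tcp_pos": TCP position; "orientation": TCP orientation; "contact_force": force on the tool from outside, world axes, zero at the start; "moment": the same for the moment, N m; "grip_width": finger opening in m.
Only numpy, scipy, OpenCV 4.12 (cv2) and the standard library are available. Lean on these libraries where they do the work, as an engineer would, in place of code of your own. Each camera call takes 0.05 s, during which the arm holds its last target. There are 200 camera calls.

## Working session

There is one attempt and no reset: what is moved stays moved. The work goes in short steps, Python scripts to look and compute and a tool call to move; the robot and the scene stay as the last step left them, time stands still between calls to the robot, and variables do not carry over. Pictures are saved under pics/ and viewed, about 12 in all and at most 16, crops included, and the job is handed in when it is done.

Besides the shell and the picture viewer there is one more tool, called after "Emit:" as name(argument=value, ...) on one line, values as JSON. play_rows: Moves the arm, as the interface text tells. Its arguments: {"type":"object","properties":{"deltas":{"type":"array"},"squeeze":{"type":"number"}},"required":["deltas"]}

```bash
mkdir -p pics; cat > h.py <<'E'
import numpy as np, cv2
from scipy.spatial.transform import Rotation as R
from bench import r
def cam(n):
    m=r.camera_model(n); K=np.array(m["mtx"],float); Rm=cv2.Rodrigues(np.array(m["rvec"],float))[0]; t=np.array(m["tvec"],float).ravel()
    return K,Rm,t
def ray(n,u,v,z):
    "pixel -> world point on plane z"
    K,Rm,t=cam(n); d=Rm.T@np.linalg.solve(K,[u,v,1.]); c=-Rm.T@t
    return c+d*(z-c[2])/d[2]
def proj(n,P):
    K,Rm,t=cam(n); q=K@(Rm@np.array(P,float)+t); return q[:2]/q[2]
def cloud(n,dep):
    K,Rm,t=cam(n); v,u=np.mgrid[:480,:640]; 
    p=np.stack([(u-K[0,2])/K[0,0]*dep,(v-K[1,2])/K[1,1]*dep,dep],-1)
    return (p-t)@Rm
def save(n,img): cv2.imwrite("pics/"+n+".png",img[:,:,::-1])
E
python3 - <<'E'
from h import *
for n in("scene","top"):
    p,d=r.grab_frame(n); save(n+"0",p); np.save(n+"0.npy",d); K,Rm,t=cam(n); print(n,-Rm.T@t,Rm[2],K[0,0])
print(r.get_obs(),r.grip_point_offset)
E
```

```text
scene [1.33397329 0.49509654 0.92942306] [-0.67940951 -0.3523093  -0.64364654] 529.9586189217841
top [0.36110273 0.09625821 1.1407348 ] [ 0.12388883 -0.02107946 -0.99207218] 443.5396439158691
{'clock': 0.1, 'joints': array([ 1.22691354,  0.4777287 ,  0.0223569 ,  1.55633537, -0.01150656,
        1.10928157, -0.08309866]), 'qvel': array([-2.47686075e-04, -9.96459476e-04,  2.17972274e-04, -3.87595838e-03,
        3.34545571e-04, -5.32939581e-05, -1.67052542e-05]), 'tau': array([ 5.58397893e-03, -5.97755563e+01,  1.61407817e+00, -2.81949681e+01,
        1.28724807e-02,  4.99742600e-03, -2.14867833e-05]), 'tcp_pos': array([ 0.15752568, -0.65576169,  0.19152297]), 'orientation': array([-3.11820126e+00, -3.69331086e-01,  4.84365021e-04]), 'contact_force': array([ 0.16020959, -0.21527176, -0.72495552]), 'moment': array([ 0.04285934, -0.00181778,  0.00619316]), 'grip_width': 0.0852472095408151} 0.0187
```

View pics/scene0.png

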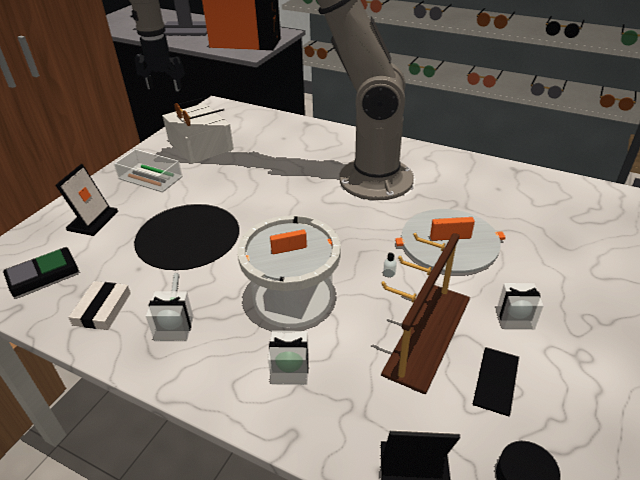

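View pics/top0.png

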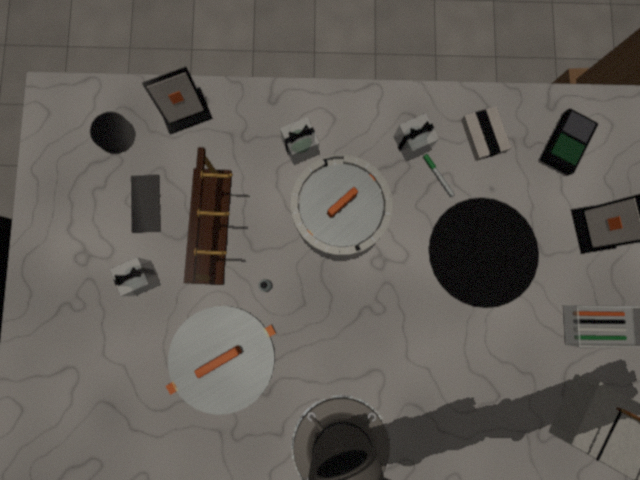

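Candidates in the top view: lid on the canister (342,203) versus a larger look-alike on the table (220,360), so I choose the canister one. The mat is the large disc at (484,252), not the small black disc at (112,131). The stand is at (210,215) with hooks pointing image-right.

```bash
python3 - <<'E'
from h import *
p,_=r.grab_frame("top"); d=np.load("top0.npy"); X=cloud("top",d)
a=cv2.resize(p[140:270,275:405],(520,520),interpolation=cv2.INTER_CUBIC); b=cv2.resize(p[140:290,180:270],None,fx=3.466,fy=3.466,interpolation=cv2.INTER_CUBIC)[:520]
save("crop1",np.hstack([a,b[:, :278]]))
hsv=cv2.cvtColor(p,cv2.COLOR_RGB2HSV)
o=((hsv[...,0]<14)&(hsv[...,1]>150)&(hsv[...,2]>90)).astype(np.uint8)
n,l,s,c=cv2.connectedComponentsWithStats(o)
for i in range(1,n):
    if s[i,4]>8 and c[i][0]<420 and c[i][1]<420:
        m=l==i; z=np.median(X[m][:,2]); rc=cv2.minAreaRect(np.argwhere(m)[:,::-1].astype(np.float32))
        print(s[i],c[i],"medxyz",np.median(X[m],0).round(3),rc)
# mat
m=((hsv[...,2]<45)).astype(np.uint8); m[:, :425]=0; m[:190]=0;m[320:]=0;m[:,545:]=0
cn=max(cv2.findContours(m,0,1)[0],key=cv2.contourArea)
P=np.array([ray("top",u,v,.003)[:2] for u,v in cn[:,0]])
e=cv2.fitEllipse(P.astype(np.float32)*1000); print("mat",e)
# canister collar by depth heights
zc=(X[...,2]>.15)&(X[...,2]<.175); box=np.zeros_like(zc);box[140:275,275:405]=1
Q=X[zc&box]; print("collar pts",len(Q), cv2.minEnclosingCircle((Q[:,:2]*1000).astype(np.float32)),Q[:,:2].min(0),Q[:,:2].max(0))
# white collar
w=((hsv[...,1]<40)&(hsv[...,2]>150))
# hooks gold
g=((hsv[...,0]>12)&(hsv[...,0]<28)&(hsv[...,1]>110)&(hsv[...,2]>90)).astype(np.uint8); g[:,:175]=0;g[:,260:]=0;g[:130]=0;g[300:]=0
n,l,s,c=cv2.connectedComponentsWithStats(g)
for i in range(1,n):
    if s[i,4]>15: print("gold",s[i],c[i],np.median(X[l==i],0).round(3))
E
```

```text
[328 188  29  27 223] [342.28699552 201.06278027] medxyz [0.568 0.018 0.201] ((342.42266845703125, 200.96963500976562), (6.466658592224121, 34.860496520996094), 48.01278305053711)
[267 326   8   9  44] [270.27272727 330.11363636] medxyz [0.279 0.18  0.02 ] ((270.1000061035156, 330.20001220703125), (7.602630138397217, 5.366562843322754), 63.43495178222656)
[196 348  42  29 344] [216.39825581 362.1744186 ] medxyz [0.21  0.298 0.081] ((216.252197265625, 362.2831726074219), (7.58579158782959, 46.79392623901367), 59.620872497558594)
[167 384   8   9  48] [170.60416667 388.14583333] medxyz [0.138 0.418 0.02 ] ((170.60000610351562, 388.20001220703125), (8.049844741821289, 5.366562843322754), 63.43495178222656)
mat ((484.039794921875, -367.26171875), (281.4667053222656, 282.482666015625), 171.78286743164062)
collar pts 7260 ((571.0464477539062, 16.858333587646484), 115.52112579345703) [ 0.45655055 -0.09581394] [0.6859378  0.13133772]
gold [201 172  27   5  71] [213.77464789 174.47887324] [0.624 0.299 0.195]
gold [197 210  29   5  79] [210.86075949 212.64556962] [0.539 0.298 0.195]
gold [197 250  29   4  75] [209.94666667 251.89333333] [0.454 0.299 0.194]
```

View pics/crop1.png

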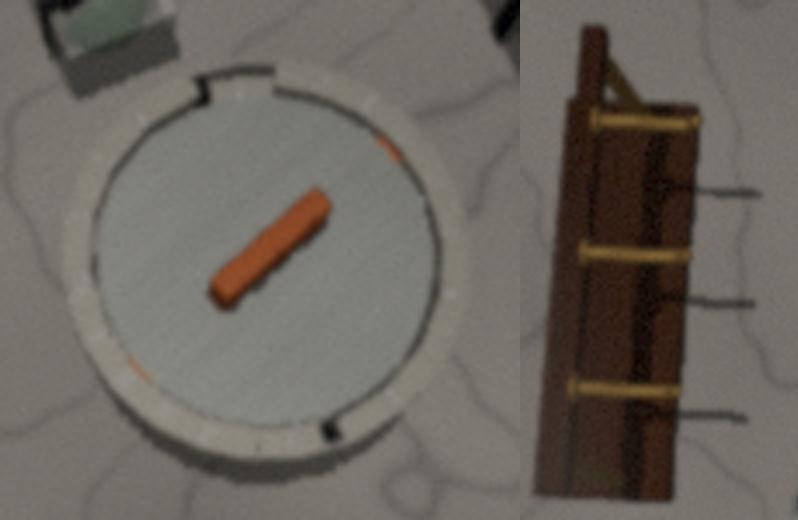

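The crop shows the orange handle (272,247 in the crop), its lugs at (390,150) and (138,370), and black stops at (205,88) and (333,430). The slots sit just clockwise of those stops, and the three gold hooks point to the right.

```bash
cat >> h.py <<'E'
def wrap(a,p=2*np.pi): return (a+p/2)%p-p/2
def state(say=True):
    o=r.get_obs(); Rt=R.from_rotvec(o["orientation"]).as_matrix(); p=np.array(o["tcp_pos"]); g=p-Rt[:,2]*r.grip_point_offset
    yaw=np.arctan2(Rt[1,0],Rt[0,0])
    if say: print("t",round(o["clock"],2),"grasp",g.round(4),"yaw",round(yaw,3),"tilt",Rt[:2,2].round(3),"w",round(o["grip_width"]*1e3,1),"F",np.round(o["contact_force"],1),"M",np.round(o["moment"],2),"q",np.round(o["joints"],2))
    return g,yaw,Rt
def delta(g2,yaw2,say=True):
    "tool-frame shift (mm) and rotvec to bring grasp point to g2 pointing down with tool-x yaw yaw2"
    g,yaw,Rt=state(say); c,s=np.cos(yaw2),np.sin(yaw2); R2=np.array([[c,s,0],[s,-c,0],[0,0,-1.]])
    dp=(np.array(g2)+R2[:,2]*r.grip_point_offset)-(g+Rt[:,2]*r.grip_point_offset)
    print("  ->",np.round(Rt.T@dp*1e3,1),R.from_matrix(Rt.T@R2).as_rotvec().round(3))
E
python3 - <<'E'
from h import *
p=cv2.imread("pics/top0.png")[:,:,::-1]; d=np.load("top0.npy"); X=cloud("top",d)
hsv=cv2.cvtColor(np.ascontiguousarray(p),cv2.COLOR_RGB2HSV)
g=((hsv[...,0]>12)&(hsv[...,0]<28)&(hsv[...,1]>110)&(hsv[...,2]>90)).astype(np.uint8); g[:,:175]=0;g[:,260:]=0;g[:130]=0;g[300:]=0
n,l,s,c=cv2.connectedComponentsWithStats(g)
for i in range(1,n):
    if s[i,4]>15:
        q=np.argwhere(l==i)[:,::-1]; P=np.array([ray("top",u,v,.194) for u,v in q]); 
        f=np.polyfit(P[:,1],P[:,0],1); print("hook: x at mid",P[:,0].mean().round(4),"slope dx/dy",f[0].round(3),"y",P[:,1].min().round(4),P[:,1].max().round(4))
o=((hsv[...,0]<14)&(hsv[...,1]>150)&(hsv[...,2]>90)); m=np.zeros_like(o);m[180:225,320:365]=1
q=np.argwhere(o&m)[:,::-1]; P=np.array([ray("top",u,v,.195)[:2] for u,v in q]); mu=P.mean(0); w,V=np.linalg.eigh(np.cov(P.T)); print("bar",mu,np.arctan2(V[1,1],V[0,1]))
a,b=[ray("top",*q,.16)[:2] for q in((372.5,177.5),(309.5,232.5))]; print("lugs",a,b,(a+b)/2,np.arctan2(*(a-b)[::-1]))
a,b=[ray("top",*q,.165)[:2] for q in((335,159.7),(349.2,251))]; print("slots",a,b,(a+b)/2,np.arctan2(*(a-b)[::-1]))
# collar outer circle from bright mask edge, cast at z=.165
zc=((X[...,2]>.135)&(X[...,2]<.25)).astype(np.uint8); zc[:,:280]=0;zc[:,400:]=0;zc[:145]=0;zc[275:]=0
cn=max(cv2.findContours(zc,0,1)[0],key=cv2.contourArea); P=np.array([ray("top",u,v,.163)[:2] for u,v in cn[:,0]])*1000; print("collar",cv2.fitEllipse(P.astype(np.float32)))
delta([.5695,.0175,.30],-.84)
E
```

```text
hook: x at mid 0.6242 slope dx/dy 0.045 y 0.269 0.3212
hook: x at mid 0.5397 slope dx/dy 0.037 y 0.2703 0.3305
hook: x at mid 0.4545 slope dx/dy 0.024 y 0.2757 0.3268
bar [0.56963908 0.01670864] 2.3199919962745144
lugs [ 0.63302585 -0.05475765] [0.50443962 0.08707044] [0.56873273 0.0161564 ] -0.8343278304602016
slots [0.67167267 0.03128378] [ 0.46356864 -0.00135792] [0.56762066 0.01496293] 0.15558509369080245
collar ((570.7069702148438, 17.268526077270508), (227.2681121826172, 229.89134216308594), 68.71820831298828)
t 0.15 grasp [ 0.1575 -0.6559  0.2103] yaw 0.236 tilt [-0.     0.001] w 85.7 F [0.2 0.3 0. ] M [-0.    0.01  0.  ] q [ 1.23  0.48  0.02  1.56 -0.01  1.11 -0.08]
  -> [ 557.9 -558.6  -88.9] [-1.000e-03  1.000e-03  1.076e+00]
```

Emit:
play_rows(deltas=[[60, [150, -60, -89], [0, 0, 0.3]], [60, [250, -150, -89], [0, 0, 0.5]], [60, [400, -300, -89], [0, 0, 0.8]], [60, [558, -559, -89], [0, 0, 1.076]], [60, [558, -559, -89], [0, 0, 1.076]], [60, [558, -559, -89], [0, 0, 1.076]], [60, [558, -559, -89], [0, 0, 1.076]], [60, [558, -559, -89], [0, 0, 1.076]]])

```text
clock: 1.15
tcp_pos: [0.4221, -0.2625, 0.2625]
orientation: [-2.867, 1.281, 0.001]
contact_force: [1.1, 1.0, 0.5]
grip_width: 0.0599
```

```bash
python3 -c "
from h import *
delta([.5695,.017,.182],-.83)"
```

```text
t 1.15 grasp [ 0.4221 -0.2625  0.2812] yaw -0.84 tilt [-0.     0.001] w 59.9 F [1.1 1.  0.5] M [-0.04 -0.03  0.03] q [ 0.47  0.12 -0.04  1.88  0.    1.14 -1.98]
  -> [-109.7 -296.2   99.5] [-0.001  0.001 -0.01 ]
```

Emit:
play_rows(deltas=[[60, [-60, -150, 0], [0, 0, -0.005]], [60, [-110, -296, 10], [0, 0, -0.01]], [60, [-110, -296, 10], [0, 0, -0.01]], [60, [-110, -296, 10], [0, 0, -0.01]], [60, [-110, -296, 10], [0, 0, -0.01]], [60, [-110, -296, 10], [0, 0, -0.01]], [60, [-110, -296, 10], [0, 0, -0.01]], [60, [-110, -296, 40], [0, 0, -0.01]]])

```text
clock: 2.15
tcp_pos: [0.5706, 0.015, 0.2245]
orientation: [-2.871, 1.27, -0.006]
contact_force: [0.2, 0.5, 0.4]
grip_width: 0.06
```

```bash
python3 -c "
from h import *
delta([.5695,.017,.182],-.83)
p,d=r.grab_frame('scene'); save('s1',p[120:360,180:500])"
```

```text
t 2.15 grasp [0.5705 0.015  0.2432] yaw -0.833 tilt [0.004 0.   ] w 60.0 F [0.2 0.5 0.4] M [-0.01  0.07 -0.03] q [ 0.07  0.29 -0.25  1.76  0.08  1.1  -2.61]
  -> [-2.4 -0.4 61.2] [-0.004 -0.003 -0.003]
```

View pics/s1.png

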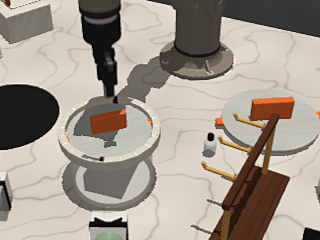

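The gripper hangs above the handle (crop (108,120)), aligned with it. Descending and gripping.

Emit:
play_rows(deltas=[[60, [-2.4, -0.4, 30], [-0.004, -0.003, -0.003]], [60, [-2.4, -0.4, 61], [-0.004, -0.003, -0.003]], [60, [-2.4, -0.4, 61], [-0.004, -0.003, -0.003]], [10, [-2.4, -0.4, 61], [-0.004, -0.003, -0.003]], [10, [-2.4, -0.4, 61], [-0.004, -0.003, -0.003]], [10, [-2.4, -0.4, 61], [-0.004, -0.003, -0.003]], [10, [-2.4, -0.4, 61], [-0.004, -0.003, -0.003]]], squeeze=60)

```text
clock: 3.08
tcp_pos: [0.5667, 0.0164, 0.1599]
orientation: [2.872, -1.266, -0.008]
contact_force: [-0.8, 0.0, 5.1]
grip_width: 0.0118
```

```bash
python3 -c "
from h import *
delta([.570,.017,.182],.155)"
```

```text
t 3.08 grasp [0.5668 0.0164 0.1786] yaw -0.83 tilt [-0.006 -0.001] w 11.8 F [-0.8  0.   5.1] M [0.   0.1  0.02] q [ 0.06  0.35 -0.25  1.83  0.1   0.98 -2.63]
  -> [ 1.8 -2.8 -3.5] [ 0.003  0.006 -0.985]
```

Emit:
play_rows(deltas=[[10, [0, 0, -1], [0, 0, 0]], [10, [0, 0, -1], [0, 0, -0.15]], [10, [0, 0, -1], [0, 0, -0.3]], [10, [0, 0, -1], [0, 0, -0.45]], [10, [0, 0, -1], [0, 0, -0.6]]])

```text
clock: 3.7
tcp_pos: [0.5663, 0.0163, 0.1607]
orientation: [3.12, -0.353, -0.011]
contact_force: [0.2, -0.8, -2.6]
grip_width: 0.012
```

```bash
python3 -c "
from h import *
delta([.570,.017,.180],.155)
p,d=r.grab_frame('scene'); save('s2',cv2.resize(p[120:360,180:500],None,fx=2,fy=2))"
```

```text
t 3.7 grasp [0.5664 0.0163 0.1794] yaw -0.225 tilt [-0.007 -0.001] w 12.0 F [ 0.2 -0.8 -2.6] M [ 0.01 -0.03  0.02] q [ 0.15  0.36 -0.37  1.83  0.15  0.99 -2.07]
  -> [ 3.5 -1.5 -0.7] [ 0.001  0.007 -0.38 ]
```

View pics/s2.png

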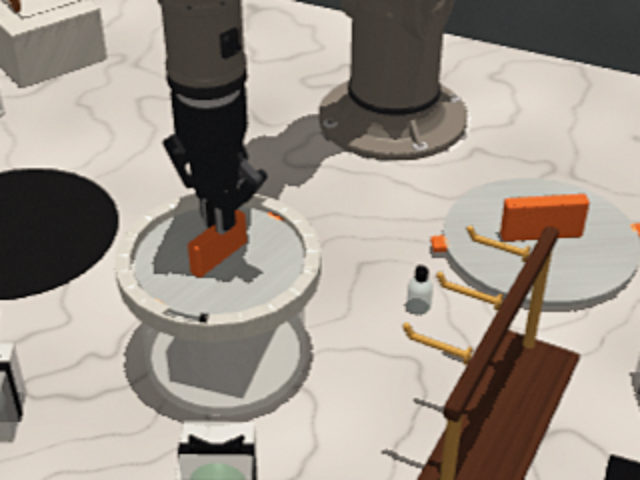

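The handle and lid are turning with the gripper. Next I turn to the stop.

Emit:
play_rows(deltas=[[10, [0, 0, 0], [0, 0, -0.15]], [10, [0, 0, 0], [0, 0, -0.3]], [10, [0, 0, 0], [0, 0, -0.38]], [10, [0, 0, 0], [0, 0, -0.38]]])

```text
clock: 4.25
tcp_pos: [0.566, 0.0161, 0.1605]
orientation: [3.131, 0.247, -0.012]
contact_force: [0.3, 0.2, -2.8]
grip_width: 0.0117
```

```bash
python3 -c "
from h import *
delta([.567,.0165,.180],.155)"
```

```text
t 4.25 grasp [0.5662 0.0161 0.1792] yaw 0.158 tilt [-0.008 -0.001] w 11.7 F [ 0.3  0.2 -2.8] M [0.01 0.06 0.01] q [ 0.21  0.37 -0.44  1.82  0.19  0.99 -1.72]
  -> [ 1.  -0.3 -0.8] [-0.     0.008  0.003]
```

Emit:
play_rows(deltas=[[10, [0, 0, 0], [0, 0, -0.05]], [10, [0, 0, 0], [0, 0, -0.1]], [10, [0, 0, 0], [0, 0, -0.15]]])

```text
clock: 4.62
tcp_pos: [0.5664, 0.0145, 0.1606]
orientation: [3.104, 0.475, -0.012]
contact_force: [0.9, -3.0, -1.6]
grip_width: 0.012
```

```bash
python3 -c "
from h import *
delta([.567,.0165,.180],.155)"
```

```text
t 4.62 grasp [0.5665 0.0146 0.1793] yaw 0.304 tilt [-0.007 -0.003] w 12.0 F [ 0.9 -3.  -1.6] M [-0.86 -0.41 -0.47] q [ 0.24  0.38 -0.47  1.82  0.2   1.   -1.58]
  -> [ 1.2 -1.7 -0.8] [0.001 0.008 0.149]
```

Emit:
play_rows(deltas=[[10, [1, -1.5, 0], [0, 0, 0.07]], [10, [1, -1.5, 0], [0, 0, 0.13]], [10, [1, -1.5, 0], [0, 0.007, 0.13]], [10, [1, -1.5, -6], [0, 0.007, 0.13]], [10, [1, -1.5, -12], [0, 0.007, 0.13]], [10, [1, -1.5, -12], [0, 0.007, 0.13]]])

```text
clock: 5.38
tcp_pos: [0.5676, 0.0164, 0.1735]
orientation: [3.129, 0.272, 0.002]
contact_force: [-0.2, 0.4, -2.5]
grip_width: 0.0117
```

```bash
python3 -c "
from h import *
delta([.567,.0165,.30],.155)"
```

```text
t 5.38 grasp [0.5676 0.0164 0.1922] yaw 0.174 tilt [ 0.001 -0.001] w 11.7 F [-0.2  0.4 -2.5] M [0.02 0.01 0.07] q [ 0.22  0.36 -0.45  1.81  0.18  1.01 -1.7 ]
  -> [-5.000e-01 -1.000e-01 -1.078e+02] [ 0.001 -0.001  0.019]
```

Emit:
play_rows(deltas=[[10, [0, 0, -60], [0, 0, 0]], [10, [0, 0, -100], [0, 0, 0]], [10, [0, 50, -100], [0, 0, 0]], [10, [-30, 110, -100], [0, 0, 0]], [10, [-60, 170, -100], [0, 0, 0]], [10, [-90, 230, -100], [0, 0, 0]], [10, [-110, 290, -100], [0, 0, 0]], [10, [-140, 350, -100], [0, 0, 0]]])

```text
clock: 6.38
tcp_pos: [0.4946, -0.3361, 0.2737]
orientation: [3.129, 0.273, 0.003]
contact_force: [0.5, -0.8, -3.0]
grip_width: 0.0116
```

```bash
python3 -c "
from h import *
delta([.484,-.367,.0425],.17)
p,d=r.grab_frame('top'); save('t1',p)
hsv=cv2.cvtColor(p,cv2.COLOR_RGB2HSV)
X=cloud('top',d)
m=np.zeros((480,640),bool); m[165:245,300:380]=1
hh=hsv[...,0]
for n,k in(('red',((hh<6)|(hh>172))),('green',(hh>40)&(hh<85)),('blue',(hh>95)&(hh<130))):
    q=m&k&(hsv[...,1]>110)&(hsv[...,2]>50); a=np.argwhere(q)
    if len(a): P=X[q]; print(n,len(a),a.mean(0)[::-1],np.median(P,0),P[:,2].max())
save('t1c',cv2.resize(p[140:270,275:405],(520,520),interpolation=cv2.INTER_CUBIC))
"
```

```text
t 6.38 grasp [ 0.4946 -0.3361  0.2924] yaw 0.174 tilt [ 0.002 -0.001] w 11.6 F [ 0.5 -0.8 -3. ] M [-0.03 -0.1   0.02] q [ 0.71  0.3  -0.27  1.63  0.08  1.22 -0.98]
  -> [-16.2  28.3 249.9] [ 0.001 -0.002  0.004]
red 128 [338.546875 208.875   ] [0.56814376 0.01819345 0.13667446] 0.14953183054790548
green 88 [340.73863636 226.36363636] [0.52507953 0.01344103 0.14613575] 0.15075574183494939
```

View pics/t1c.png

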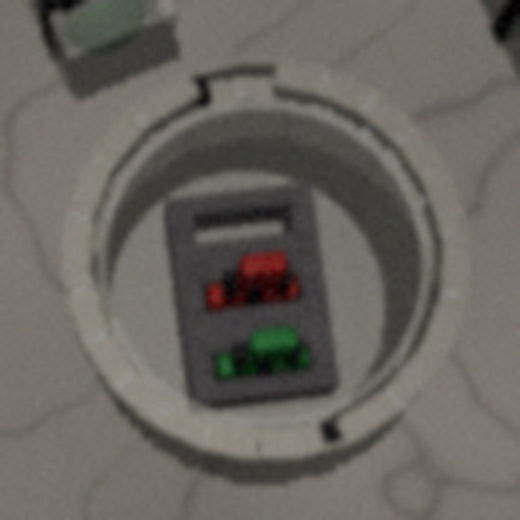

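The crop shows the red tag (264,265) in the middle slot and the green tag (274,343) in the near slot. Blue is missing. Laying the lid down.

Emit:
play_rows(deltas=[[10, [-16, 28, 60], [0, 0, 0]], [10, [-16, 28, 120], [0, 0, 0]], [10, [-16, 28, 170], [0, 0, 0]], [10, [-16, 28, 210], [0, 0, 0]], [10, [-16, 28, 235], [0, 0, 0]], [10, [-16, 28, 243], [0, 0, 0]], [10, [-16, 28, 248], [0, 0, 0]]])

```text
clock: 7.3
tcp_pos: [0.4784, -0.3795, 0.0258]
orientation: [3.124, 0.253, -0.002]
contact_force: [0.6, 0.7, -2.0]
grip_width: 0.0118
```

```bash
python3 -c "
from h import *
delta([.484,-.367,.0405],.17)
for c,z in(((341,206.3),.146),((343.5,225.7),.146)): print(ray('top',*c,z))
"
```

```text
t 7.3 grasp [ 0.4784 -0.3794  0.0445] yaw 0.162 tilt [-0.001 -0.007] w 11.8 F [ 0.6  0.7 -2. ] M [ 0.    0.04 -0.03] q [ 0.73  0.58 -0.21  1.83  0.18  0.75 -1.  ]
  -> [  7.6 -11.5   3.9] [ 0.007  0.002 -0.008]
[0.56805296 0.01568163 0.146     ]
[0.52322911 0.00981686 0.146     ]
```

Emit:
play_rows(deltas=[[10, [7.6, -11.5, 0], [0.007, 0.002, -0.008]], [10, [7.6, -11.5, 0], [0.007, 0.002, -0.008]], [10, [7.6, -11.5, 3], [0.007, 0.002, -0.008]], [10, [7.6, -11.5, 4.5], [0.007, 0.002, -0.008]], [10, [7.6, -11.5, 4.5], [0.007, 0.002, -0.008]]])

```text
clock: 7.92
tcp_pos: [0.4838, -0.3672, 0.0211]
orientation: [3.13, 0.266, -0.0]
contact_force: [-0.1, 0.7, -2.4]
grip_width: 0.0118
```

```bash
python3 -c "
from h import *
delta([.484,-.367,.0405],.17)
"
```

```text
t 7.92 grasp [ 0.4838 -0.3672  0.0398] yaw 0.169 tilt [-0. -0.] w 11.8 F [-0.1  0.7 -2.4] M [-0.01 -0.02 -0.  ] q [ 0.71  0.58 -0.22  1.84  0.18  0.74 -1.01]
  -> [ 0.3 -0.2 -0.7] [ 0.     0.    -0.001]
```

Emit:
play_rows(deltas=[[10, [0, 0, 1.5], [0, 0, 0]], [10, [0, 0, 2.5], [0, 0, 0]], [10, [0, 0, 2.5], [0, 0, 0]]])

```text
clock: 8.3
tcp_pos: [0.4839, -0.3674, 0.0207]
orientation: [3.129, 0.265, 0.0]
contact_force: [-5.3, 3.8, 16.2]
grip_width: 0.0117
```

```bash
python3 -c "
from h import *
state()"
```

```text
t 8.3 grasp [ 0.4839 -0.3673  0.0394] yaw 0.169 tilt [ 0.    -0.001] w 11.7 F [-5.3  3.8 16.2] M [ 0.9   1.27 -0.07] q [ 0.71  0.58 -0.22  1.84  0.18  0.74 -1.01]
```

Emit:
play_rows(deltas=[[10, [0, 0, 0], [0, 0, 0]], [50, [0, 0, 0], [0, 0, 0]], [50, [0, 0, 0], [0, 0, 0]], [50, [0, 0, 0], [0, 0, 0]], [50, [0, 0, -50], [0, 0, 0]], [50, [0, 0, -110], [0, 0, 0]], [34, [0, 0, -170], [0, 0, 0]], [34, [0, 0, -230], [0, 0, 0]]])

```text
clock: 9.3
tcp_pos: [0.4837, -0.367, 0.2527]
orientation: [3.129, 0.265, 0.0]
contact_force: [0.9, -0.8, -0.7]
grip_width: 0.0342
```

```bash
python3 -c "
from h import *
delta([.568,.016,.30],1.726)
p,d=r.grab_frame('top'); save('t2',p)
hsv=cv2.cvtColor(p,cv2.COLOR_RGB2HSV); hh=hsv[...,0]
m=np.zeros((480,640),bool); m[185:245,315:370]=1
X=cloud('top',d)
for n,k in(('red',((hh<6)|(hh>172))),('green',(hh>40)&(hh<85))):
    q=m&k&(hsv[...,1]>110)&(hsv[...,2]>130)
    q&=X[...,2]>.13
    a=np.argwhere(q)[:,::-1]; P=np.array([ray('top',u,v,.146) for u,v in a]); print(n,len(a),P.mean(0),P.min(0),P.max(0))
    rc=cv2.minAreaRect((P[:,:2]*1000).astype(np.float32)); print(rc)
"
```

```text
t 9.3 grasp [ 0.4837 -0.367   0.2714] yaw 0.169 tilt [ 0.    -0.001] w 34.2 F [ 0.9 -0.8 -0.7] M [-0.02 -0.03 -0.05] q [ 0.75  0.33 -0.26  1.64  0.09  1.18 -0.93]
  -> [ 147.5 -363.4  -28.9] [ 1.000e-03  1.000e-03 -1.557e+00]<string>:11: RuntimeWarning: Mean of empty slice.
  ret = ret.dtype.type(ret / rcount)
Traceback (most recent call last):
ValueError: zero-size array to reduction operation minimum which has no identity
```

```bash
cat > pend.py <<'E'
from h import *
def pend(box=(185,245,315,370),z=.146,ztop=.13):
    p,d=r.grab_frame('top'); hsv=cv2.cvtColor(p,cv2.COLOR_RGB2HSV); hh=hsv[...,0]; X=cloud('top',d)
    m=np.zeros((480,640),bool); m[box[0]:box[1],box[2]:box[3]]=1
    for n,k in(('red',((hh<6)|(hh>172))),('green',(hh>40)&(hh<85))):
        q=m&k&(hsv[...,1]>110)&(X[...,2]>ztop)&(hsv[...,2]>60); a=np.argwhere(q)[:,::-1]
        if len(a)<8: print(n,len(a)); continue
        P=np.array([ray('top',u,v,z) for u,v in a]); rc=cv2.minAreaRect((P[:,:2]*1000).astype(np.float32))
        print(n,len(a),P.mean(0).round(4),np.round(rc[0],1),np.round(rc[1],1),round(rc[2],1),'zmax',X[q][:,2].max().round(3))
    return p
E
python3 -c "
from pend import *
p=pend(); save('t2c',p)"
```

```text
red 67 [0.5692 0.0173 0.146 ] [564.1  15.7] [23.3 27.3] 0.9 zmax 1.141
green 53 [0.5263 0.011  0.146 ] [526.3  10.8] [10.8 24.3] 12.2 zmax 0.152
```

Emit:
play_rows(deltas=[[34, [20, -50, -29], [0, 0, -0.18]], [34, [45, -110, -29], [0, 0, -0.36]], [34, [70, -170, -29], [0, 0, -0.54]], [34, [95, -230, -29], [0, 0, -0.72]], [34, [118, -290, -29], [0, 0, -0.9]], [34, [140, -345, -29], [0, 0, -1.08]], [34, [147.5, -363.5, -29], [0, 0, -1.26]], [34, [147.5, -363.5, -29], [0, 0, -1.44]]])

```text
clock: 10.4
tcp_pos: [0.5716, 0.0179, 0.2851]
orientation: [2.157, 2.267, 0.004]
contact_force: [0.2, -0.8, -0.8]
grip_width: 0.0339
```

```bash
python3 -c "
from h import *
delta([.5695,.0168,.24],1.726)"
```

```text
t 10.4 grasp [0.5714 0.018  0.3038] yaw 1.62 tilt [ 0.011 -0.007] w 33.9 F [ 0.2 -0.8 -0.8] M [ 0.01 -0.02  0.04] q [ 0.4   0.3  -0.68  1.66  0.2   1.24 -0.27]
  -> [-0.6 -2.8 63.7] [ 0.01   0.008 -0.106]
```

Emit:
play_rows(deltas=[[34, [-0.6, -2.8, 20], [0.01, 0.008, -0.106]], [34, [-0.6, -2.8, 60], [0.01, 0.008, -0.106]], [34, [-0.6, -2.8, 60], [0.01, 0.008, -0.106]], [34, [-0.6, -2.8, 60], [0.01, 0.008, -0.106]]])

```text
clock: 10.9
tcp_pos: [0.57, 0.017, 0.226]
orientation: [2.042, 2.387, 0.002]
contact_force: [0.6, 0.2, 0.4]
grip_width: 0.0344
```

```bash
python3 -c "
from h import *
delta([.5695,.0168,.131],1.726)"
```

```text
t 10.9 grasp [0.57   0.017  0.2447] yaw 1.726 tilt [0.001 0.001] w 34.4 F [0.6 0.2 0.4] M [-0.01 -0.01  0.04] q [ 0.41  0.35 -0.69  1.74  0.24  1.14 -0.2 ]
  -> [ -0.2  -0.7 113.7] [ 0.001 -0.     0.   ]
```

Emit:
play_rows(deltas=[[34, [0, -0.5, 50], [0, 0, 0]], [34, [0, -0.5, 95], [0, 0, 0]], [34, [0, -0.5, 113], [0, 0, 0]], [34, [0, -0.5, 113], [0, 0, 0]], [5, [0, -0.5, 113], [0, 0, 0]], [5, [0, -0.5, 113], [0, 0, 0]], [5, [0, -0.5, 113], [0, 0, 0]], [5, [0, -0.5, 113], [0, 0, 0]]], squeeze=50)

```text
clock: 11.9
tcp_pos: [0.5699, 0.0169, 0.1135]
orientation: [2.042, 2.386, 0.002]
contact_force: [-0.2, -0.2, -0.3]
grip_width: 0.0047
```

```bash
python3 -c "
from h import *
state()"
```

```text
t 11.9 grasp [0.5698 0.0169 0.1322] yaw 1.726 tilt [0.002 0.   ] w 4.7 F [-0.2 -0.2 -0.3] M [-0.05  0.07 -0.04] q [ 0.36  0.47 -0.64  1.85  0.35  0.93 -0.28]
```

Emit:
play_rows(deltas=[[0, [0, 0, 0], [0, 0, 0]], [0, [0, 0, 0], [0, 0, 0]], [0, [0, 0, -8], [0, 0, 0]], [0, [0, 0, -8], [0, 0, 0]]])

```text
clock: 12.4
tcp_pos: [0.5705, 0.0172, 0.1223]
orientation: [2.041, 2.386, 0.004]
contact_force: [0.7, -0.2, -0.3]
grip_width: 0.0001
```

```bash
python3 -c "
from pend import *
state()
p,d=r.grab_frame('scene'); save('s3',cv2.resize(p[150:330,210:370],None,fx=3.3,fy=3.3,interpolation=2))"
```

```text
t 12.4 grasp [0.5705 0.0171 0.141 ] yaw 1.726 tilt [0.003 0.001] w 0.1 F [ 0.7 -0.2 -0.3] M [-0.01  0.01 -0.05] q [ 0.36  0.46 -0.65  1.85  0.34  0.94 -0.28]
```

View pics/s3.png

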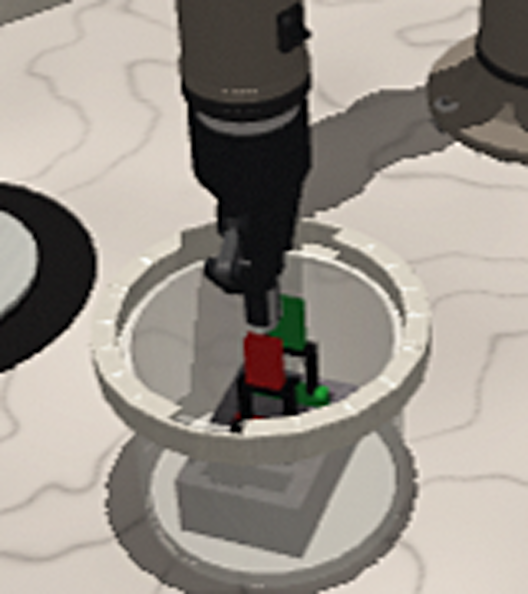

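The fingers closed on nothing: the red tag (265,360) is now in front of them, away from the robot, so it may have been knocked. I'll raise and re-measure.

Emit:
play_rows(deltas=[[0, [0, 0, -60], [0, 0, 0]], [34, [0, 0, -120], [0, 0, 0]], [34, [60, 0, -150], [0, 0, 0]], [34, [120, 0, -150], [0, 0, 0]], [34, [180, 0, -150], [0, 0, 0]], [34, [180, 0, -150], [0, 0, 0]]])

```text
clock: 13.2
tcp_pos: [0.5395, 0.2015, 0.2727]
orientation: [-2.03, -2.398, -0.007]
contact_force: [0.3, 0.0, -0.7]
grip_width: 0.0338
```

```bash
python3 -c "
from pend import *
state()
p=pend(); a=cv2.resize(p[140:270,275:405],(520,520),interpolation=2)
s,d=r.grab_frame('scene'); b=cv2.resize(s[200:330,220:290+70],None,fx=2,fy=4,interpolation=2)
save('t3',np.hstack([a,b]))"
```

```text
t 13.2 grasp [0.5395 0.2014 0.2914] yaw 1.736 tilt [0.003 0.004] w 33.8 F [ 0.3  0.  -0.7] M [-0.02  0.03  0.06] q [ 0.14  0.34 -0.77  1.66  0.25  1.24 -0.51]
red 74 [0.5681 0.019  0.146 ] [563.9  26.1] [21.7 45.7] 10.5 zmax 1.141
green 46 [0.5263 0.009  0.146 ] [526.    9.8] [11.5 20.5] 0.9 zmax 0.711
```

View pics/t3.png

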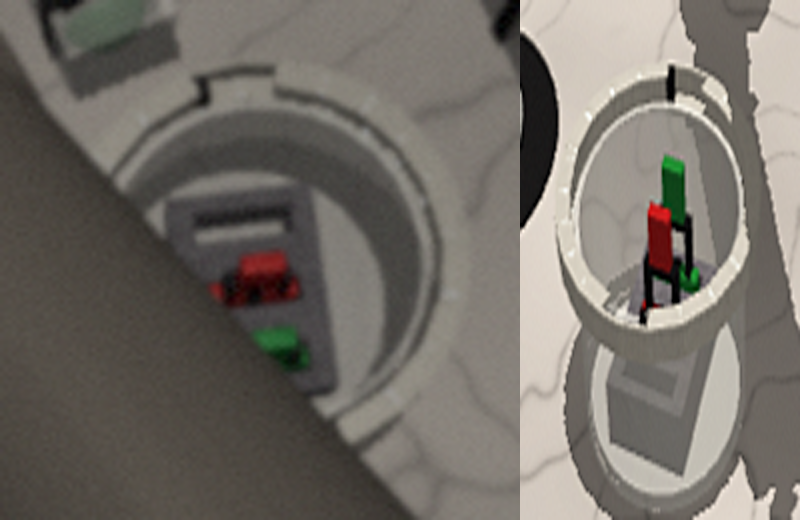

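```bash
python3 -c "
from h import *
for n,P in(('tagtop',(.568,.016,.146)),('tagbot',(.568,.016,.106)),('tcp s3',(.5705,.0172,.1223)),('green top',(.5265,.010,.146)),('collar c',(.57,.017,.165))):
    q=proj('scene',P); print(n,q,(q-[210,150])*3.3, 't3',(q-[220,200])*[2,4]+[520,0])
# scene-view red tag
p,d=r.grab_frame('scene'); hsv=cv2.cvtColor(p,cv2.COLOR_RGB2HSV); h=hsv[...,0]; X=cloud('scene',d)
for n,k in(('r',((h<6)|(h>172))),('g',(h>40)&(h<85))):
    q=k&(hsv[...,1]>130)&(hsv[...,2]>60); q[:200]=0;q[300:]=0;q[:,:240]=0;q[:,335:]=0
    q=cv2.morphologyEx(q.astype(np.uint8),cv2.MORPH_OPEN,np.ones((3,3)))>0
    P=X[q]; P=P[(P[:,2]>.09)&(P[:,2]<.2)]; print(n,len(P),np.median(P,0),P.min(0),P.max(0))
"
```

```text
tagtop [290.04859053 252.31564604] [264.16034873 337.64163193] t3 [660.09718105 209.26258416]
tagbot [291.04081789 265.41560677] [267.43469903 380.87150234] t3 [662.08163577 261.66242708]
tcp s3 [290.56723767 260.95968072] [265.87188432 366.16694638] t3 [661.13447534 243.83872288]
green top [296.5463032  240.90031853] [285.60280055 299.97105115] t3 [673.09260639 163.60127412]
collar c [289.51541903 246.54451028] [262.40088281 318.59688393] t3 [659.03083807 186.17804112]
r 175 [0.57428807 0.0169071  0.13263239] [0.5631879  0.0016552  0.10566378] [0.57959831 0.03030168 0.14964514]
g 134 [0.53082366 0.01138578 0.13391102] [ 0.52091452 -0.00272947  0.10705815] [0.53584379 0.0237648  0.15151052]
```

```bash
python3 -c "
from h import *
o=r.get_obs(); t=o['tcp_pos']; print(t)
p,d=r.grab_frame('scene'); X=cloud('scene',d)
m=(d>0)&(np.hypot(X[...,0]-t[0],X[...,1]-t[1])<.09)&(X[...,2]>.225)
P=X[m]; 
for z in np.arange(.23,.40,.01):
    Q=P[(P[:,2]>=z)&(P[:,2]<z+.01)]
    if len(Q): print(round(z,2),len(Q),Q.min(0)[:2].round(3),Q.max(0)[:2].round(3))
print(proj('scene',t))
u,v=proj('scene',t).astype(int); save('s4',cv2.resize(cv2.drawMarker(p.copy(),(u,v),(255,0,255),0,6,1)[v-70:v+50,u-70:u+70],None,fx=4,fy=4,interpolation=2))
"
```

```text
[0.54218696 0.1937929  0.27171038]
0.31 30 [0.519 0.188] [0.569 0.208]
0.32 65 [0.518 0.186] [0.573 0.209]
0.33 64 [0.52  0.186] [0.575 0.208]
0.34 50 [0.519 0.186] [0.573 0.208]
0.35 18 [0.495 0.187] [0.585 0.211]
0.36 85 [0.494 0.19 ] [0.594 0.213]
0.37 60 [0.512 0.19 ] [0.597 0.213]
0.38 94 [0.515 0.191] [0.601 0.215]
0.39 107 [0.517 0.179] [0.605 0.215]
[369.81531581 222.52993125]
```

View pics/s4.png

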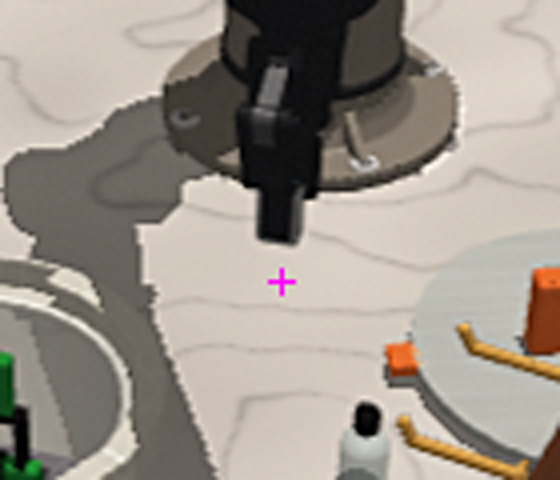

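The marker is where the reported TCP projects, (282,282). The real fingertips end about 30 mm above it, at (280,242). The reported TCP is therefore biased along the tool axis, so I'll measure that with shut fingers.

Emit:
play_rows(deltas=[[0, [0, 0, 0], [0, 0, 0]], [0, [0, 0, 0], [0, 0, 0]], [0, [0, 0, 0], [0, 0, 0]], [0, [0, 0, 0], [0, 0, 0]]])

```text
clock: 13.9
tcp_pos: [0.5425, 0.193, 0.2717]
orientation: [2.044, 2.383, 0.002]
contact_force: [-0.5, 1.2, 0.4]
grip_width: 0.0001
```

```bash
cat > tip.py <<'E'
from h import *
o=r.get_obs(); t=o['tcp_pos']; print(t,o['grip_width'])
p,d=r.grab_frame('scene'); X=cloud('scene',d)
m=(d>0)&(np.hypot(X[...,0]-t[0],X[...,1]-t[1])<.05)&(X[...,2]>t[2]-.03)&(X[...,2]<t[2]+.08)
P=X[m]; s=np.sort(P[:,2]); print("lowest z",s[:12].round(4)); Q=P[P[:,2]<s[0]+.02]; print(Q.min(0),Q.max(0))
dark=m&(p.max(2)<110); v=np.argwhere(dark)[:,0]; u=np.argwhere(dark)[:,1]; i=v.argmax(); q=(u[i],v.max()+.5)
K,Rm,tt=cam('scene'); c=-Rm.T@tt; dd=Rm.T@np.linalg.solve(K,[q[0],q[1],1.])
s=(t[0]+.008-c[0])/dd[0]; print("tip by ray at plane x=tcp+8mm:",c+s*dd)
E
python3 tip.py
```

```text
[0.5424772  0.19298004 0.27167738] 0.00012773844197163956
lowest z [0.3112 0.3117 0.3119 0.3122 0.3122 0.3127 0.313  0.3137 0.3137 0.3139
 0.3154 0.3156]
[0.53302945 0.18383041 0.31117318] [0.55791588 0.20442575 0.33113974]
tip by ray at plane x=tcp+8mm: [0.5504772  0.19793836 0.31357285]
```

```bash
python3 -c "
from h import *
for n,P,o,f in(('s1',(.5706,.015,.2245),(180,120),1),('s2',(.5663,.0163,.1607),(180,120),2),('s3',(.5705,.0172,.1223),(210,150),3.3)):
    for dz in(0,.01,.02,.03,.04): print(n,dz,((proj('scene',np.array(P)+[0,0,dz])-o)*f).round(0))
a=cv2.imread('pics/s1.png')[60:150,70:150]; b=cv2.imread('pics/s2.png')[130:310,140:300]
cv2.imwrite('pics/s5.png',np.hstack([cv2.resize(a,(400,450)),cv2.resize(b,(400,450))]))
"
```

```text
s1 0 [107. 105.]
s1 0.01 [107. 102.]
s1 0.02 [106.  98.]
s1 0.03 [106.  94.]
s1 0.04 [106.  91.]
s2 0 [220. 254.]
s2 0.01 [220. 247.]
s2 0.02 [219. 240.]
s2 0.03 [219. 233.]
s2 0.04 [218. 226.]
s3 0 [266. 366.]
s3 0.01 [265. 355.]
s3 0.02 [264. 344.]
s3 0.03 [263. 333.]
s3 0.04 [263. 322.]
```

View pics/s5.png

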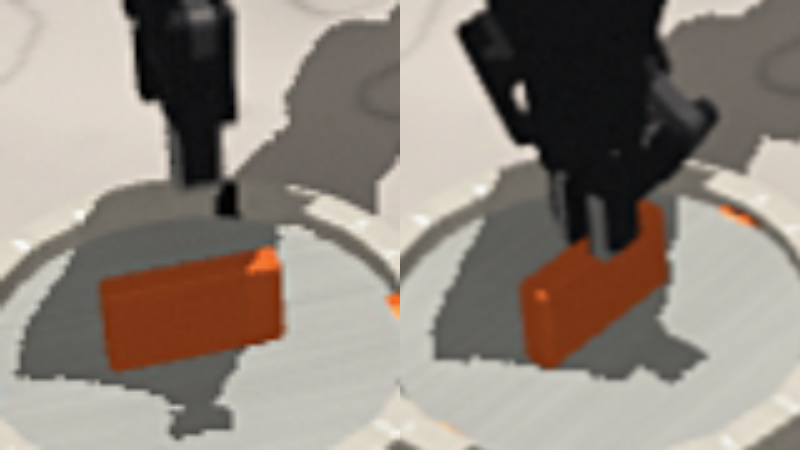

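The tip bias is about 35–39 mm, so the fingers really closed just above the tag. I'll use heights relative to this reading from here on, grip at reported grasp z 0.106, and treat the pendant's height as relative to that.

```bash
python3 -c "
from h import *
delta([.569,.0168,.25],1.726)"
```

```text
t 13.95 grasp [0.5424 0.193  0.2904] yaw 1.724 tilt [ 0.002 -0.   ] w 0.2 F [-0.5  0.4 -0.9] M [-0.01 -0.02  0.03] q [ 0.15  0.34 -0.76  1.66  0.25  1.24 -0.51]
  -> [-178.2   -0.7   40.5] [ 0.002  0.001 -0.002]
```

Emit:
play_rows(deltas=[[34, [-60, 0, 0], [0, 0, 0]], [34, [-120, 0, 0], [0, 0, 0]], [34, [-165, -0.7, 0], [0, 0, 0]], [34, [-178, -0.7, 20], [0, 0, 0]], [34, [-178, -0.7, 40], [0, 0, 0]], [34, [-178, -0.7, 40], [0, 0, 0]], [34, [-178, -0.7, 40], [0, 0, 0]]])

```text
clock: 14.82
tcp_pos: [0.5694, 0.0176, 0.2327]
orientation: [2.042, 2.384, 0.003]
contact_force: [-0.2, 0.4, 1.1]
grip_width: 0.0339
```

```bash
python3 -c "
from h import *
delta([.569,.0168,.106],1.726)"
```

```text
t 14.82 grasp [0.5694 0.0176 0.2514] yaw 1.725 tilt [ 0.003 -0.   ] w 33.9 F [-0.2  0.4  1.1] M [ 0.   -0.   -0.01] q [ 0.41  0.34 -0.7   1.73  0.24  1.15 -0.2 ]
  -> [ -0.6  -1.1 145.4] [ 0.003  0.001 -0.001]
```

Emit:
play_rows(deltas=[[34, [-0.6, -1, 55], [0.002, 0, 0]], [34, [-0.6, -1, 100], [0.002, 0, 0]], [34, [-0.6, -1, 135], [0.002, 0, 0]], [34, [-0.6, -1, 145], [0.002, 0, 0]], [2, [-0.6, -1, 145], [0.002, 0, 0]], [2, [-0.6, -1, 145], [0.002, 0, 0]], [2, [-0.6, -1, 145], [0.002, 0, 0]], [2, [-0.6, -1, 145], [0.002, 0, 0]]], squeeze=40)

```text
clock: 15.82
tcp_pos: [0.5702, 0.0169, 0.0891]
orientation: [2.042, 2.383, 0.004]
contact_force: [-0.5, -0.8, 5.5]
grip_width: 0.0109
```

```bash
python3 -c "
from h import *
state()"
```

```text
t 15.82 grasp [0.5701 0.0169 0.1078] yaw 1.724 tilt [ 0.004 -0.   ] w 10.9 F [-0.5 -0.8  5.5] M [-0.05  0.14 -0.03] q [ 0.35  0.5  -0.63  1.87  0.38  0.88 -0.31]
```

Emit:
play_rows(deltas=[[2, [0, 0, -20], [0, 0, 0]], [2, [0, 0, -60], [0, 0, 0]], [2, [0, 0, -110], [0, 0, 0]], [2, [0, 0, -160], [0, 0, 0]], [2, [0, 0, -200], [0, 0, 0]], [2, [0, 0, -200], [0, 0, 0]]])

```text
clock: 16.58
tcp_pos: [0.5712, 0.0179, 0.2939]
orientation: [2.038, 2.379, 0.011]
contact_force: [-0.3, -0.3, -1.1]
grip_width: 0.0111
```

```bash
python3 -c "
from pend import *
delta([.4545,.21,.30],3.14)
p,d=r.grab_frame('scene'); save('s6',cv2.resize(p[130:330,200:460],None,fx=3,fy=3,interpolation=2))
X=cloud('scene',d); hsv=cv2.cvtColor(p,cv2.COLOR_RGB2HSV); h=hsv[...,0]
q=((h<4)|(h>174))&(hsv[...,1]>150)&(hsv[...,2]>60); q[:130]=0;q[300:]=0;q[:,:240]=0;q[:,335:]=0; P=X[q]; P=P[(P[:,2]>.1)&(P[:,2]<.5)]; print(len(P),P.min(0),P.max(0))
g=((h>12)&(h<28)&(hsv[...,1]>110)&(hsv[...,2]>90)).astype(np.uint8); g[:, :375]=0; g[:, 470:]=0; g[:225]=0; g[310:]=0
n,l,s,c=cv2.connectedComponentsWithStats(g)
for i in range(1,n):
    if s[i,4]>25: P=X[l==i]; P=P[(P[:,2]>.18)&(P[:,2]<.21)]; print('hook',s[i],len(P), P.min(0).round(3),P.max(0).round(3), 'tip px pt', P[P[:,1]<P[:,1].min()+.01].mean(0).round(3))
"
```

```text
t 16.57 grasp [0.571  0.0179 0.3126] yaw 1.725 tilt [ 0.012 -0.   ] w 11.1 F [-0.3 -0.3 -1.1] M [-0.02  0.03  0.01] q [ 0.43  0.29 -0.71  1.65  0.2   1.26 -0.17]
  -> [207.7 -86.   11.2] [ 0.008  0.01  -1.415]
486 [ 0.50584095 -0.06100987  0.1632113 ] [0.583383   0.04512521 0.35243137]
hook [413 233  32  18 123] 121 [0.45  0.263 0.187] [0.466 0.332 0.205] tip px pt [0.456 0.268 0.198]Traceback (most recent call last):
  File "<string>", line 10, in <module>
    if s[i,4]>25: P=X[l==i]; P=P[(P[:,2]>.18)&(P[:,2]<.21)]; print('hook',s[i],len(P), P.min(0).round(3),P.max(0).round(3), 'tip px pt', P[P[:,1]<P[:,1].min()+.01].mean(0).round(3))
                                                                                       ~~~~~^^^
    return umr_minimum(a, axis, None, out, keepdims, initial, where)
ValueError: zero-size array to reduction operation minimum which has no identity
```

View pics/s6.png

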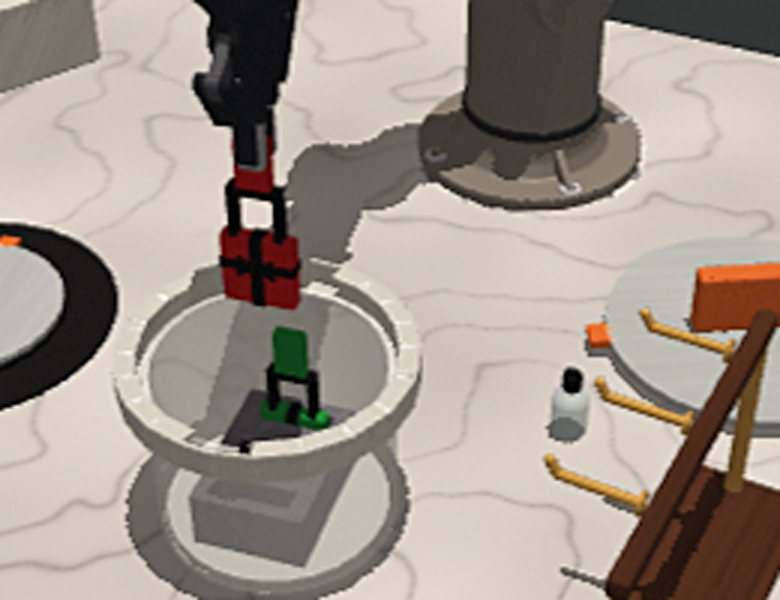

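Red is gripped and hanging straight (crop (260,220)), and green is still in its slot (290,355). On to hook 0, the one nearest the robot, with its tip at crop (645,318).

```bash
python3 -c "
from h import *
delta([.4525,.225,.285],3.107)"
```

```text
t 16.62 grasp [0.5698 0.0174 0.31  ] yaw 1.725 tilt [ 0.007 -0.001] w 10.9 F [-0.6  0.6 -0.3] M [0.01 0.05 0.02] q [ 0.43  0.3  -0.71  1.65  0.2   1.26 -0.17]
  -> [223.2 -84.4  24. ] [ 0.005  0.007 -1.382]
```

Emit:
play_rows(deltas=[[2, [30, -10, 0], [0, 0, -0.15]], [2, [70, -25, 0], [0, 0, -0.32]], [2, [110, -40, 0], [0, 0, -0.5]], [2, [150, -55, 0], [0, 0, -0.68]], [2, [190, -70, 10], [0, 0, -0.86]], [2, [223, -84, 20], [0, 0, -1.04]], [2, [223, -84, 24], [0, 0, -1.22]], [2, [223, -84, 24], [0, 0, -1.382]]])

```text
clock: 17.62
tcp_pos: [0.4513, 0.2246, 0.2648]
orientation: [0.043, 3.137, -0.003]
contact_force: [-0.4, -0.7, -0.8]
grip_width: 0.0109
```

```bash
python3 -c "
from h import *
delta([.4525,.225,.2208],3.107)"
```

```text
t 17.62 grasp [0.4512 0.2246 0.2835] yaw 3.114 tilt [ 0.005 -0.002] w 10.9 F [-0.4 -0.7 -0.8] M [ 0.01 -0.05 -0.  ] q [ 0.33  0.28 -1.07  1.82  0.27  1.2   0.71]
  -> [-0.9  0.6 62.7] [-0.002  0.005  0.007]
```

Emit:
play_rows(deltas=[[2, [-1, 0.5, 40], [-0.002, 0.005, 0.007]], [2, [-1, 0.5, 62.5], [-0.002, 0.005, 0.007]], [2, [-1, 0.5, 62.5], [-0.002, 0.005, 0.007]], [2, [-1, 0.5, 62.5], [-0.002, 0.005, 0.007]]])

```text
clock: 18.12
tcp_pos: [0.4526, 0.2251, 0.2028]
orientation: [-0.054, -3.141, -0.0]
contact_force: [0.9, 0.2, -0.7]
grip_width: 0.011
```

```bash
cat > look.py <<'E'
from h import *
import sys
n=sys.argv[1]; p,d=r.grab_frame('scene'); save(n,cv2.resize(p[150:300,340:500],None,fx=4.5,fy=4,interpolation=2))
X=cloud('scene',d); hsv=cv2.cvtColor(p,cv2.COLOR_RGB2HSV); h=hsv[...,0]
k=((h<4)|(h>174)) if n[0]=='r' else (h>40)&(h<85)
q=(k&(hsv[...,1]>130)&(hsv[...,2]>50)); q[:130]=0; q[300:]=0; q[:, :340]=0; q[:,500:]=0
P=X[q&(d>0)]; P=P[(P[:,2]>.06)&(P[:,2]<.4)]; print("pendant",len(P),np.percentile(P,1,0).round(3),np.median(P,0).round(3),np.percentile(P,99,0).round(3))
E
python3 look.py r1; python3 -c "
from h import *
delta([.4545,.303,.2208],3.107)"
```

```text
pendant 307 [0.437 0.219 0.126] [0.467 0.227 0.179] [0.484 0.233 0.262]
t 18.18 grasp [0.4529 0.2253 0.2219] yaw 3.107 tilt [0.001 0.   ] w 10.9 F [ 0.3  0.2 -0.5] M [-0.02 -0.04  0.01] q [ 0.28  0.35 -1.04  1.89  0.34  1.09  0.64]
  -> [ 1.1 77.7  1.1] [0.    0.001 0.   ]
```

View pics/r1.png

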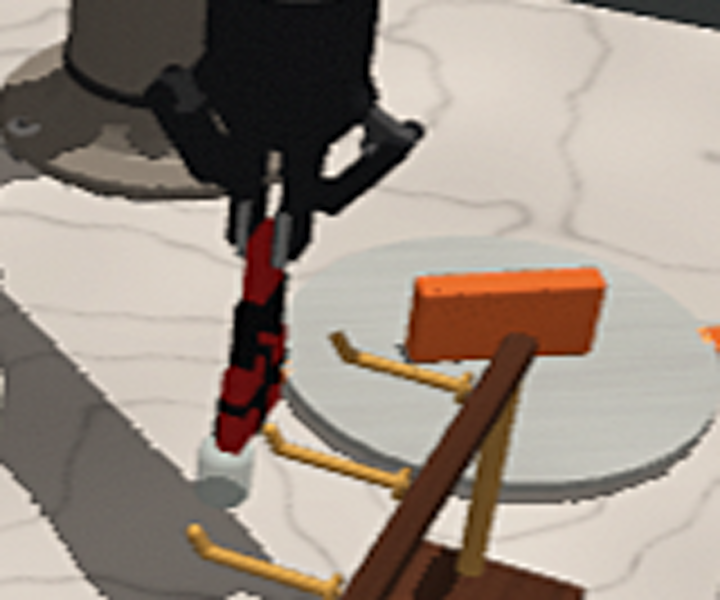

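Red is level with the hook tip (340,345) and just outside it, with the window at (258,320). Moving onto the prong.

Emit:
play_rows(deltas=[[2, [0.3, 20, 1], [0, 0, 0]], [2, [0.6, 40, 1], [0, 0, 0]], [2, [0.8, 60, 1], [0, 0, 0]], [2, [1.1, 78, 1], [0, 0, 0]], [2, [1.1, 78, 1], [0, 0, 0]], [2, [1.1, 78, 1], [0, 0, 0]]])

```text
clock: 18.92
tcp_pos: [0.4548, 0.3026, 0.2026]
orientation: [0.055, 3.14, 0.0]
contact_force: [0.7, 0.1, -0.3]
grip_width: 0.0108
```

```bash
python3 look.py r2; python3 -c "
from h import *
delta([.4545,.303,.2018],3.107)"
```

```text
pendant 260 [0.441 0.296 0.126] [0.469 0.304 0.182] [0.486 0.311 0.263]
t 18.98 grasp [0.4548 0.3023 0.2212] yaw 3.106 tilt [ 0.001 -0.   ] w 10.6 F [ 0.6 -0.3 -0.9] M [-0.01 -0.01 -0.01] q [ 0.09  0.43 -1.01  1.81  0.4   1.13  0.48]
  -> [ 0.4  0.7 19.4] [-0.     0.001 -0.001]
```

View pics/r2.png

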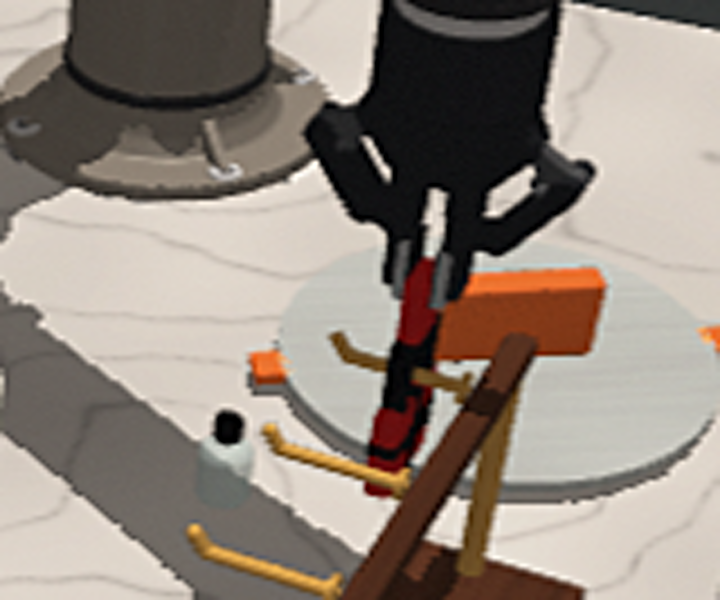

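Red is threaded on hook 0; the prong passes through the window at (400,370). Lowering and tugging.

Emit:
play_rows(deltas=[[2, [0.4, 0.7, 8], [0, 0, 0]], [2, [0.4, 0.7, 16], [0, 0, 0]], [2, [0.4, 0.7, 22], [0, 0, 0]], [2, [0.4, 0.7, 25], [0, 0, 0]], [2, [0.4, 0.7, 25], [0, 0, 0]]])

```text
clock: 19.6
tcp_pos: [0.4545, 0.3028, 0.1773]
orientation: [0.056, 3.14, -0.001]
contact_force: [-1.4, -1.9, 1.1]
grip_width: 0.0113
```

```bash
python3 -c "
from h import *
state()"
```

```text
t 19.6 grasp [0.4544 0.3028 0.196 ] yaw 3.106 tilt [ 0.001 -0.001] w 11.3 F [-1.4 -1.9  1.1] M [-0.37  0.06 -0.08] q [ 0.07  0.45 -0.99  1.83  0.43  1.09  0.45]
```

Emit:
play_rows(deltas=[[2, [0, 0, 3], [0, 0, 0]], [2, [0, 0, 6.5], [0, 0, 0]], [2, [0, 0, 6.5], [0, 0, 0]], [2, [0, 0, 6.5], [0, 0, 0]]])

```text
clock: 20.1
tcp_pos: [0.4546, 0.3031, 0.1712]
orientation: [0.055, 3.14, -0.0]
contact_force: [-0.3, -0.8, 4.7]
grip_width: 0.0107
```

```bash
python3 -c "
from h import *
state()"
```

```text
t 20.1 grasp [0.4546 0.3031 0.1899] yaw 3.106 tilt [ 0.001 -0.   ] w 10.7 F [-0.3 -0.8  4.7] M [-0.29  0.17 -0.04] q [ 0.07  0.46 -0.99  1.84  0.44  1.08  0.45]
```

Emit:
play_rows(deltas=[[2, [0, 0, -4], [0, 0, 0]], [2, [0, 0, -8.5], [0, 0, 0]], [2, [0, 0, -8.5], [0, 0, 0]], [26, [0, 0, -8.5], [0, 0, 0]], [26, [0, 0, -8.5], [0, 0, 0]], [26, [0, 0, -8.5], [0, 0, 0]], [26, [0, 0, -30], [0, 0, 0]], [26, [0, 0, -70], [0, 0, 0]]])

```text
clock: 21.1
tcp_pos: [0.4539, 0.3027, 0.242]
orientation: [-0.055, -3.14, 0.002]
contact_force: [0.2, 0.2, 0.1]
grip_width: 0.0258
```

```bash
python3 look.py r3;  python3 -c "
from h import *
delta([.5265,.0105,.29],1.726)"
```

```text
pendant 293 [0.438 0.296 0.104] [0.469 0.305 0.16 ] [0.484 0.311 0.24 ]
t 21.15 grasp [0.4559 0.3057 0.267 ] yaw 3.107 tilt [0.007 0.004] w 26.3 F [1.4 2.5 4.3] M [ 0.21 -0.1  -0.01] q [ 0.11  0.38 -1.04  1.75  0.35  1.21  0.52]
  -> [ -80.8 -292.5  -23.7] [0.008 0.003 1.381]
```

Emit:
play_rows(deltas=[[34, [-5, -20, -24], [0, 0, 0]], [34, [-15, -65, -24], [0, 0, 0.17]], [34, [-28, -115, -24], [0, 0, 0.34]], [34, [-42, -165, -24], [0, 0, 0.51]], [34, [-58, -215, -24], [0, 0, 0.68]], [34, [-72, -265, -24], [0, 0, 0.85]], [34, [-81, -292.5, -24], [0, 0, 1.02]], [34, [-81, -292.5, -24], [0, 0, 1.2]]])

```text
clock: 22.15
tcp_pos: [0.5276, 0.0076, 0.2727]
orientation: [1.83, 2.548, 0.012]
contact_force: [-0.3, 1.1, -0.4]
grip_width: 0.0339
```

```bash
python3 -c "
from h import *
p,d=r.grab_frame('scene'); hsv=cv2.cvtColor(p,cv2.COLOR_RGB2HSV); h=hsv[...,0]; X=cloud('scene',d)
q=(h>40)&(h<85)&(hsv[...,1]>130)&(hsv[...,2]>60); q[:200]=0;q[300:]=0;q[:,:240]=0;q[:,335:]=0
q=cv2.morphologyEx(q.astype(np.uint8),cv2.MORPH_OPEN,np.ones((3,3)))>0
P=X[q]; P=P[(P[:,2]>.09)&(P[:,2]<.2)]; print('g',len(P),np.median(P,0),P.min(0),P.max(0))
delta([.5265,.0105,.22],1.726)"
```

```text
g 141 [0.53120477 0.01049144 0.13223916] [ 0.52255202 -0.00234403  0.10829794] [0.53563632 0.02414991 0.14912974]
t 22.2 grasp [0.5272 0.0093 0.2916] yaw 1.892 tilt [0.008 0.004] w 33.8 F [1.2 0.4 0.8] M [-0.01  0.07 -0.03] q [ 0.51  0.23 -0.75  1.77  0.17  1.19  0.03]
  -> [ 1.2 -1.1 71.6] [ 0.009 -0.002  0.166]
```

Emit:
play_rows(deltas=[[34, [1.2, -1.1, 20], [0.009, -0.002, 0.166]], [34, [1.2, -1.1, 65], [0.009, -0.002, 0.166]], [34, [1.2, -1.1, 70], [0.009, -0.002, 0.166]], [34, [1.2, -1.1, 70], [0.009, -0.002, 0.166]]])

```text
clock: 22.7
tcp_pos: [0.5271, 0.0111, 0.2042]
orientation: [2.04, 2.388, 0.002]
contact_force: [-0.5, -0.0, 0.7]
grip_width: 0.0338
```

```bash
python3 -c "
from h import *
delta([.526,.0103,.106],1.726)"
```

```text
t 22.7 grasp [0.527  0.0111 0.2229] yaw 1.728 tilt [0.001 0.001] w 33.8 F [-0.5 -0.   0.7] M [-0.02  0.02  0.02] q [ 0.46  0.3  -0.71  1.86  0.22  1.06 -0.18]
  -> [ -0.7  -1.3 116.9] [ 0.001 -0.001  0.002]
```

Emit:
play_rows(deltas=[[34, [-0.7, -1.2, 45], [0, 0, 0]], [34, [-0.7, -1.2, 85], [0, 0, 0]], [34, [-0.7, -1.2, 110], [0, 0, 0]], [34, [-0.7, -1.2, 116], [0, 0, 0]], [2, [-0.7, -1.2, 116], [0, 0, 0]], [2, [-0.7, -1.2, 116], [0, 0, 0]], [2, [-0.7, -1.2, 116], [0, 0, 0]], [2, [-0.7, -1.2, 116], [0, 0, 0]]])

```text
clock: 23.7
tcp_pos: [0.5278, 0.0106, 0.09]
orientation: [2.038, 2.386, 0.006]
contact_force: [-1.1, 0.2, 6.8]
grip_width: 0.0117
```

```bash
python3 -c "
from h import *
state()"
```

```text
t 23.7 grasp [0.5277 0.0106 0.1087] yaw 1.728 tilt [0.005 0.001] w 11.7 F [-1.1  0.2  6.8] M [-0.03  0.04 -0.05] q [ 0.39  0.44 -0.65  1.97  0.35  0.84 -0.3 ]
```

Emit:
play_rows(deltas=[[2, [0, 0, -20], [0, 0, 0]], [2, [0, 0, -60], [0, 0, 0]], [2, [0, 0, -110], [0, 0, 0]], [2, [0, 0, -160], [0, 0, 0]], [2, [0, 0, -200], [0, 0, 0]], [2, [0, 0, -200], [0, 0, 0]]])

```text
clock: 24.45
tcp_pos: [0.5287, 0.011, 0.2937]
orientation: [2.035, 2.382, 0.012]
contact_force: [-0.0, -0.3, -2.2]
grip_width: 0.0111
```

```bash
python3 -c "
from h import *
delta([.5375,.215,.285],3.107)"
```

```text
t 24.45 grasp [0.5285 0.011  0.3124] yaw 1.728 tilt [0.011 0.   ] w 11.1 F [-0.  -0.3 -2.2] M [-0.02  0.04 -0.04] q [ 0.49  0.21 -0.73  1.74  0.15  1.23 -0.12]
  -> [200.2  40.3  27.5] [ 0.008  0.009 -1.379]
```

Emit:
play_rows(deltas=[[2, [25, 5, 0], [0, 0, -0.16]], [2, [60, 12, 0], [0, 0, -0.34]], [2, [100, 20, 0], [0, 0, -0.52]], [2, [140, 28, 0], [0, 0, -0.7]], [2, [175, 35, 10], [0, 0, -0.88]], [2, [200, 40, 20], [0, 0, -1.06]], [2, [200, 40, 27], [0, 0, -1.24]], [2, [200, 40, 27], [0.008, 0.009, -1.379]]])

```text
clock: 25.45
tcp_pos: [0.5358, 0.2146, 0.2649]
orientation: [-0.044, -3.138, 0.002]
contact_force: [0.6, -1.3, -0.4]
grip_width: 0.0111
```

```bash
python3 -c "
from h import *
delta([.5375,.222,.2217],3.107)"
```

```text
t 25.45 grasp [0.5359 0.2146 0.2836] yaw 3.113 tilt [-0.003 -0.001] w 11.1 F [ 0.6 -1.3 -0.4] M [0.03 0.04 0.01] q [ 0.29  0.43 -1.03  1.65  0.38  1.28  0.72]
  -> [-1.6  7.5 61.9] [-0.001 -0.003  0.006]
```

Emit:
play_rows(deltas=[[2, [-1.6, 7.5, 40], [-0.001, -0.003, 0.006]], [2, [-1.6, 7.5, 62], [-0.001, -0.003, 0.006]], [2, [-1.6, 7.5, 62], [-0.001, -0.003, 0.006]], [2, [-1.6, 7.5, 62], [-0.001, -0.003, 0.006]]])

```text
clock: 25.95
tcp_pos: [0.5376, 0.2222, 0.2034]
orientation: [0.053, 3.141, 0.0]
contact_force: [0.2, 0.1, -1.2]
grip_width: 0.0111
```

```bash
python3 look.py g1; python3 -c "
from h import *
delta([.5397,.300,.2217],3.107)"
```

```text
pendant 288 [0.517 0.216 0.128] [0.551 0.224 0.179] [0.568 0.23  0.262]
t 26.0 grasp [0.5379 0.2224 0.2225] yaw 3.107 tilt [0.001 0.   ] w 11.1 F [-0.1 -0.2 -0.8] M [0.02 0.01 0.03] q [ 0.24  0.49 -1.    1.72  0.45  1.17  0.66]
  -> [ 0.9 77.6  0.9] [0.001 0.001 0.   ]
```

View pics/g1.png

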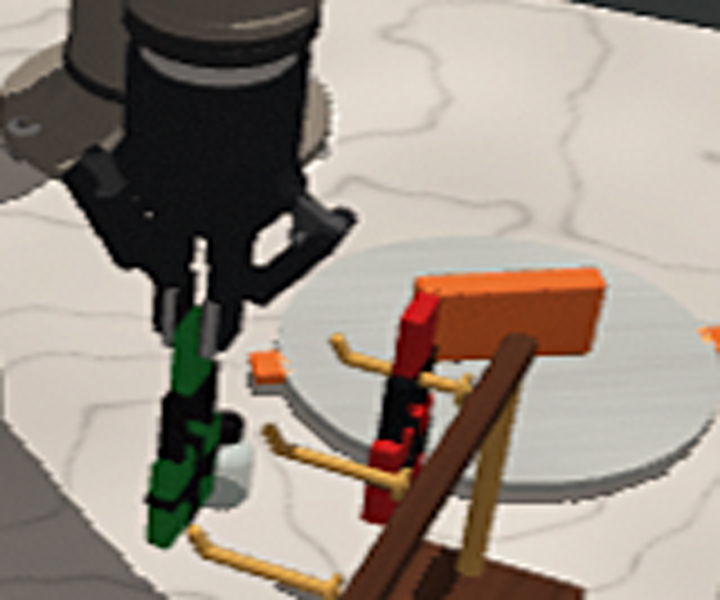

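Red hangs on hook 0 (405,400), and green sits just outside the hook 1 tip (272,432) in the same relation red had. Moving on.

Emit:
play_rows(deltas=[[2, [0.3, 20, 1], [0, 0, 0]], [2, [0.5, 40, 1], [0, 0, 0]], [2, [0.7, 60, 1], [0, 0, 0]], [2, [0.9, 77.6, 1], [0, 0, 0]], [2, [0.9, 77.6, 1], [0, 0, 0]], [2, [0.9, 77.6, 8], [0, 0, 0]], [2, [0.9, 77.6, 16], [0, 0, 0]], [2, [0.9, 77.6, 20], [0, 0, 0]]])

```text
clock: 27.0
tcp_pos: [0.5396, 0.2988, 0.1828]
orientation: [0.055, 3.141, -0.001]
contact_force: [-0.1, -0.3, -1.3]
grip_width: 0.0107
```

```bash
python3 look.py g2; python3 -c "
from h import *
delta([.5397,.300,.191],3.107)"
```

```text
pendant 224 [0.521 0.292 0.12 ] [0.553 0.3   0.206] [0.57  0.306 0.241]
t 27.05 grasp [0.5395 0.2989 0.2013] yaw 3.107 tilt [ 0.    -0.001] w 10.9 F [-0.4 -0.5 -0.8] M [-0.08 -0.03 -0.01] q [ 0.07  0.57 -0.96  1.66  0.5   1.18  0.52]
  -> [-0.2  1.1 10.3] [-0.001  0.    -0.   ]
```

Emit:
play_rows(deltas=[[2, [0, 1, 4], [0, 0, 0]], [2, [0, 1, 8], [0, 0, 0]], [2, [0, 1, 11.5], [0, 0, 0]], [2, [0, 1, 11.5], [0, 0, 0]], [2, [0, 1, 11.5], [0, 0, 0]]])

```text
clock: 27.68
tcp_pos: [0.5398, 0.2997, 0.1714]
orientation: [0.055, 3.14, -0.001]
contact_force: [0.3, -3.1, 5.4]
grip_width: 0.011
```

```bash
python3 -c "
from h import *
state()"
```

```text
t 27.68 grasp [0.5398 0.2998 0.1901] yaw 3.106 tilt [ 0.001 -0.001] w 11.0 F [ 0.3 -3.1  5.4] M [-0.66 -0.03  0.01] q [ 0.07  0.58 -0.96  1.67  0.51  1.16  0.51]
```

Emit:
play_rows(deltas=[[2, [0, 0, -4], [0, 0, 0]], [2, [0, 0, -8.5], [0, 0, 0]], [2, [0, 0, -9], [0, 0, 0]], [26, [0, 0, -9], [0, 0, 0]], [26, [0, 0, -9], [0, 0, 0]], [26, [0, 0, -9], [0, 0, 0]], [26, [0, 0, -30], [0, 0, 0]], [26, [0, 0, -80], [0, 0, 0]]])

```text
clock: 28.68
tcp_pos: [0.5389, 0.2989, 0.2514]
orientation: [-0.055, -3.139, 0.004]
contact_force: [0.3, -0.1, 1.2]
grip_width: 0.026
```

```bash
python3 look.py g3; python3 look.py r4; python3 - <<'E'
from h import *
p,d=r.grab_frame('top'); save('t4',p); hsv=cv2.cvtColor(p,cv2.COLOR_RGB2HSV); X=cloud('top',d)
o=((hsv[...,0]<14)&(hsv[...,1]>150)&(hsv[...,2]>90)).astype(np.uint8); o[:,:420]=0;o[:180]=0;o[320:]=0;o[:,560:]=0
n,l,s,c=cv2.connectedComponentsWithStats(o)
for i in range(1,n):
    if s[i,4]>5:
        m=l==i; zz=.061 if s[i,4]>100 else .012
        P=np.array([ray('top',u,v,zz)[:2] for v,u in np.argwhere(m)]); w,V=np.linalg.eigh(np.cov(P.T)); print(s[i],'z',np.median(X[m][:,2]).round(3),P.mean(0).round(4),'dir',np.arctan2(V[1,1],V[0,1]).round(3))
m=(X[...,2]>.013)&(X[...,2]<.024); m[:,:420]=0;m[:180]=0;m[320:]=0;m[:,560:]=0
cn=max(cv2.findContours(m.astype(np.uint8),0,1)[0],key=cv2.contourArea); P=np.array([ray('top',u,v,.017)[:2] for u,v in cn[:,0]])*1000; print('disc',cv2.minEnclosingCircle(P.astype(np.float32)),P.mean(0))
state()
E
```

```text
pendant 255 [0.52  0.294 0.112] [0.553 0.302 0.209] [0.569 0.308 0.239]
pendant 257 [0.436 0.298 0.105] [0.47  0.307 0.161] [0.547 0.326 0.309]
[473 209   8   6  37] z 0.018 [ 0.5872 -0.3499] dir 1.827
[486 234  11  30 166] z 0.061 [ 0.4858 -0.3634] dir -2.959
[490 287   7   5  32] z 0.017 [ 0.3869 -0.3851] dir 1.849
disc ((487.5865478515625, -364.43475341796875), 106.9092788696289) [ 486.60224052 -363.88617859]
t 28.82 grasp [0.5409 0.3018 0.2746] yaw 3.107 tilt [0.006 0.003] w 26.2 F [-0.8 -0.1 -0.3] M [-0.02  0.    0.  ] q [ 0.09  0.51 -1.    1.58  0.44  1.29  0.57]
```

```bash
python3 -c "
from h import *
delta([.486,-.3665,.24],3.316)"
```

```text
t 28.82 grasp [0.5409 0.3018 0.2746] yaw 3.107 tilt [0.006 0.003] w 26.2 F [-0.8 -0.1 -0.3] M [-0.02  0.    0.  ] q [ 0.09  0.51 -1.    1.58  0.44  1.29  0.57]
  -> [  31.8 -670.    32.3] [ 0.003  0.007 -0.209]
```

Emit:
play_rows(deltas=[[26, [0, -20, -10], [0, 0, 0]], [30, [0, -80, -10], [0, 0, -0.03]], [40, [0, -140, -10], [0, 0, -0.06]], [45, [5, -200, -10], [0, 0, -0.09]], [45, [10, -260, -10], [0, 0, -0.12]], [45, [15, -320, -10], [0, 0, -0.15]], [45, [20, -380, 0], [0, 0, -0.18]], [45, [25, -440, 0], [0, 0, -0.209]]])

```text
clock: 29.82
tcp_pos: [0.4995, -0.139, 0.2542]
orientation: [-0.274, 3.124, 0.003]
contact_force: [1.1, 0.2, 1.2]
grip_width: 0.0449
```

```bash
python3 -c "
from h import *
delta([.486,-.3665,.15],3.316)"
```

```text
t 29.82 grasp [ 0.4994 -0.1391  0.2729] yaw -2.967 tilt [0.005 0.003] w 44.9 F [1.1 0.2 1.2] M [ 0.   -0.06  0.03] q [ 1.04  0.32 -1.07  1.8   0.3   1.19  1.62]
  -> [  53.6 -221.9  122.2] [0.002 0.006 0.   ]
```

Emit:
play_rows(deltas=[[45, [14, -60, 0], [0, 0, 0]], [45, [28, -120, 0], [0, 0, 0]], [45, [42, -180, 20], [0, 0, 0]], [45, [53.6, -222, 70], [0.002, 0.006, 0]], [45, [53.6, -222, 120], [0.002, 0.006, 0]], [45, [53.6, -222, 122], [0.002, 0.006, 0]], [45, [53.6, -222, 122], [0.002, 0.006, 0]]])

```text
clock: 30.7
tcp_pos: [0.4875, -0.3658, 0.1335]
orientation: [-0.277, 3.128, -0.001]
contact_force: [0.3, 0.1, 0.6]
grip_width: 0.045
```

```bash
python3 -c "
from h import *
delta([.486,-.3665,.0275],3.316)"
```

```text
t 30.7 grasp [ 0.4874 -0.3658  0.1522] yaw -2.965 tilt [ 0.002 -0.001] w 45.0 F [0.3 0.1 0.6] M [ 0.05 -0.05  0.01] q [ 1.18  0.59 -0.89  1.73  0.51  1.07  1.87]
  -> [  1.8  -0.3 124.7] [-0.001  0.002  0.002]
```

Emit:
play_rows(deltas=[[45, [1.5, -0.3, 45], [0, 0, 0]], [45, [1.5, -0.3, 85], [0, 0, 0]], [45, [1.5, -0.3, 110], [0, 0, 0]], [45, [1.5, -0.3, 118], [0, 0, 0]], [45, [1.5, -0.3, 122], [0, 0, 0]], [45, [1.5, -0.3, 122], [0, 0, 0]]])

```text
clock: 31.45
tcp_pos: [0.4874, -0.3669, 0.013]
orientation: [-0.277, 3.126, -0.004]
contact_force: [-0.1, 0.5, 0.2]
grip_width: 0.045
```

```bash
python3 -c "
from h import *
delta([.486,-.3665,.0275],3.316)"
```

```text
t 31.45 grasp [ 0.4873 -0.3668  0.0317] yaw -2.965 tilt [ 0.004 -0.002] w 45.0 F [-0.1  0.5  0.2] M [-0.06 -0.04  0.03] q [ 1.11  0.73 -0.79  1.81  0.66  0.88  1.76]
  -> [1.3 0.6 4.2] [-0.003  0.003  0.002]
```

Emit:
play_rows(deltas=[[10, [0, 0, 0], [0, 0, 0]], [6, [0, 0, 0], [0, 0, 0]], [6, [0, 0, 0], [0, 0, 0]], [6, [0, 0, 0], [0, 0, 0]], [6, [0, 0, 0], [0, 0, 0]]], squeeze=60)

```text
clock: 32.08
tcp_pos: [0.4882, -0.3672, 0.0143]
orientation: [-0.276, 3.125, -0.006]
contact_force: [-0.7, 0.2, 5.7]
grip_width: 0.0137
```

```bash
python3 -c "
from h import *
delta([.486,-.3665,.12],3.316)"
```

```text
t 32.08 grasp [ 0.4881 -0.3672  0.033 ] yaw -2.965 tilt [ 0.005 -0.003] w 13.7 F [-0.7  0.2  5.7] M [ 0.16  0.27 -0.06] q [ 1.11  0.72 -0.79  1.81  0.66  0.88  1.76]
  -> [  1.6   0.8 -87. ] [-0.004  0.004  0.002]
```

Emit:
play_rows(deltas=[[6, [0, 0, -20], [0, 0, 0]], [6, [0, 0, -70], [0, 0, 0]], [6, [0, 0, -130], [0, 0, 0]], [6, [0, 0, -190], [0, 0, 0]], [6, [0, 0, -240], [0, 0, 0]], [6, [0, 0, -250], [0, 0, 0]], [6, [0, 0, -250], [0, 0, 0]]])

```text
clock: 32.95
tcp_pos: [0.4866, -0.3663, 0.2647]
orientation: [-0.277, 3.125, -0.007]
contact_force: [0.1, 0.4, -3.3]
grip_width: 0.0138
```

```bash
python3 -c "
from h import *
delta([.5718,.0165,.26],3.316)"
```

```text
t 32.95 grasp [ 0.4865 -0.3662  0.2834] yaw -2.965 tilt [ 0.005 -0.004] w 13.8 F [ 0.1  0.4 -3.3] M [0.01 0.02 0.05] q [ 1.24  0.46 -0.96  1.59  0.4   1.29  1.96]
  -> [-151.   362.    22.3] [-0.005  0.004  0.002]
```

Emit:
play_rows(deltas=[[6, [-20, 50, 0], [0, 0, 0]], [6, [-45, 108, 0], [0, 0, 0]], [6, [-70, 165, 0], [0, 0, 0]], [6, [-95, 222, 0], [0, 0, 0]], [6, [-118, 280, 0], [0, 0, 0]], [6, [-140, 335, 0], [0, 0, 0]], [6, [-151, 362, 0], [-0.005, 0.004, 0.002]], [6, [-151, 362, 20], [-0.005, 0.004, 0.002]]])

```text
clock: 33.95
tcp_pos: [0.5715, 0.0202, 0.2426]
orientation: [-0.283, 3.129, 0.003]
contact_force: [-0.8, -0.9, -2.8]
grip_width: 0.0138
```

Emit:
play_rows(deltas=[[6, [0, 0, 0], [0, 0, 0]], [6, [0, 0, 0], [0, 0, 0]]])

```text
clock: 34.2
tcp_pos: [0.5709, 0.0189, 0.2417]
orientation: [0.28, -3.127, -0.003]
contact_force: [-0.5, 0.7, -2.4]
grip_width: 0.0139
```

```bash
python3 -c "
from h import *
delta([.5718,.0165,.195],3.316)"
```

```text
t 34.2 grasp [0.5709 0.0189 0.2604] yaw -2.963 tilt [-0.002  0.002] w 13.9 F [-0.5  0.7 -2.4] M [-0.06  0.   -0.03] q [ 0.64  0.44 -1.04  1.7   0.4   1.23  1.26]
  -> [-0.6 -2.7 65.4] [ 0.002 -0.002  0.004]
```

Emit:
play_rows(deltas=[[6, [-0.6, -2.5, 0], [0.002, -0.002, 0.004]], [6, [-0.6, -2.5, 40], [0.002, -0.002, 0.004]], [6, [-0.6, -2.5, 65], [0.002, -0.002, 0.004]], [6, [-0.6, -2.5, 65], [0.002, -0.002, 0.004]]])

```text
clock: 34.7
tcp_pos: [0.5706, 0.0153, 0.1753]
orientation: [0.272, -3.127, 0.0]
contact_force: [0.2, -0.3, -2.2]
grip_width: 0.014
```

```bash
python3 -c "
from h import *
delta([.5718,.0165,.172],3.316)"
```

```text
t 34.7 grasp [0.5707 0.0153 0.194 ] yaw -2.968 tilt [-0.003 -0.   ] w 14.0 F [ 0.2 -0.3 -2.2] M [ 0.02  0.02 -0.01] q [ 0.61  0.51 -0.99  1.78  0.47  1.12  1.21]
  -> [-1.4  0.9 21.9] [ 0.    -0.003 -0.001]
```

Emit:
play_rows(deltas=[[6, [-1.4, 0.9, 3], [0, -0.003, 0]], [6, [-1.4, 0.9, 8], [0, -0.003, 0]], [6, [-1.4, 0.9, 13], [0, -0.003, 0]], [6, [-1.4, 0.9, 17], [0, -0.003, 0]], [6, [-1.4, 0.9, 17], [0, -0.003, 0]]])

```text
clock: 35.33
tcp_pos: [0.5715, 0.0164, 0.1579]
orientation: [0.272, -3.129, -0.0]
contact_force: [-0.6, 0.4, -2.8]
grip_width: 0.0144
```

```bash
python3 -c "
from h import *
delta([.5718,.0165,.172],3.316)"
```

```text
t 35.33 grasp [0.5716 0.0164 0.1766] yaw -2.968 tilt [-0.001  0.   ] w 14.4 F [-0.6  0.4 -2.8] M [-0.01 -0.01  0.  ] q [ 0.6   0.52 -0.98  1.79  0.49  1.09  1.19]
  -> [-0.3  0.1  4.6] [ 0.    -0.001 -0.001]
```

Emit:
play_rows(deltas=[[6, [0, 0, 2.5], [0, 0, 0]], [6, [0, 0, 5], [0, 0, 0]], [6, [0, 0, 5.5], [0, 0, 0]], [6, [0, 0, 5.5], [0, 0, 0]]])

```text
clock: 35.83
tcp_pos: [0.5716, 0.0165, 0.1533]
orientation: [0.272, -3.129, 0.001]
contact_force: [-3.2, -1.6, 5.1]
grip_width: 0.0139
```

```bash
python3 -c "
from h import *
state()"
```

```text
t 35.83 grasp [0.5716 0.0165 0.172 ] yaw -2.968 tilt [-0.    -0.001] w 13.9 F [-3.2 -1.6  5.1] M [-0.29  0.72 -0.01] q [ 0.59  0.53 -0.98  1.8   0.49  1.08  1.18]
```

Seated at exactly the predicted height. Turning clockwise.

Emit:
play_rows(deltas=[[6, [0, 0, -0.5], [0, 0, 0.13]], [6, [0, 0, -0.5], [0, 0, 0.27]], [6, [0, 0, -0.5], [0, 0, 0.41]], [6, [0, 0, -0.5], [0, 0, 0.55]], [6, [0, 0, -0.5], [0, 0, 0.69]], [6, [0, 0, -0.5], [0, 0, 0.8]], [6, [0, 0, -0.5], [0, 0, 0.8]]])

```text
clock: 36.7
tcp_pos: [0.5716, 0.0166, 0.1539]
orientation: [0.966, 2.989, -0.001]
contact_force: [-0.1, -0.2, -1.8]
grip_width: 0.0139
```

```bash
python3 -c "
from h import *
state()"
```

```text
t 36.7 grasp [0.5716 0.0166 0.1726] yaw 2.516 tilt [-0.    -0.001] w 13.9 F [-0.1 -0.2 -1.8] M [-0.01 -0.03  0.04] q [ 0.47  0.46 -0.8   1.81  0.38  1.03  0.48]
```

Emit:
play_rows(deltas=[[6, [0, 0, -3], [0, 0, 0]], [6, [0, 0, -6], [0, 0, 0]], [6, [0, 0, -6], [0, 0, 0]]])

```text
clock: 37.08
tcp_pos: [0.5712, 0.0165, 0.1576]
orientation: [-0.964, -2.989, -0.0]
contact_force: [5.7, 1.7, -22.1]
grip_width: 0.0136
```

```bash
python3 -c "
from h import *
delta([.5716,.0166,.1722],2.516)"
```

```text
t 37.08 grasp [0.5712 0.0164 0.1763] yaw 2.518 tilt [-0.001  0.001] w 13.6 F [  5.7   1.7 -22.1] M [ 0.44 -1.61 -0.  ] q [ 0.48  0.46 -0.8   1.8   0.38  1.04  0.48]
  -> [-0.3  0.4  4.1] [-0.    -0.001  0.002]
```

The lid is locked: it rose about 4 mm and then held. Lowering, releasing and retreating.

Emit:
play_rows(deltas=[[6, [-0.3, 0.4, 2], [0, 0, 0]], [6, [-0.3, 0.4, 4], [0, 0, 0]], [6, [-0.3, 0.4, 4], [0, 0, 0]], [45, [-0.3, 0.4, 4], [0, 0, 0]], [45, [-0.3, 0.4, 4], [0, 0, 0]], [45, [-0.3, 0.4, 4], [0, 0, 0]], [45, [-0.3, 0.4, -40], [0, 0, 0]], [45, [-0.3, 0.4, -100], [0, 0, 0]]])

```text
clock: 38.08
tcp_pos: [0.5707, 0.0162, 0.2575]
orientation: [-0.962, -2.986, 0.001]
contact_force: [1.1, -0.6, 0.6]
grip_width: 0.0447
```

```bash
python3 -c "
from h import *
delta([.45,-.30,.30],2.516)"
```

```text
t 38.08 grasp [0.5708 0.0162 0.2762] yaw 2.518 tilt [-0.005  0.001] w 44.7 F [ 1.1 -0.6  0.6] M [-0.05 -0.1   0.05] q [ 0.52  0.37 -0.84  1.68  0.29  1.23  0.56]
  -> [ -86.6 -327.2  -23.4] [-0.002 -0.004  0.002]
```

Emit:
play_rows(deltas=[[45, [-12, -50, -23], [0, 0, 0]], [45, [-28, -110, -23], [0, 0, 0]], [45, [-44, -170, -23], [0, 0, 0]], [45, [-60, -230, -23], [0, 0, 0]], [45, [-75, -285, -23], [0, 0, 0]], [45, [-86, -327, -23], [0, 0, 0]], [45, [-86, -327, -23], [0, 0, 0]], [45, [-86, -327, -23], [0, 0, 0]]])

```text
clock: 39.08
tcp_pos: [0.45, -0.2987, 0.281]
orientation: [-0.962, -2.986, 0.0]
contact_force: [-0.5, 0.4, -0.5]
grip_width: 0.0451
```

```bash
python3 - <<'E'
from h import *
state()
p,d=r.grab_frame('scene'); t,_=r.grab_frame('top')
save('fin',np.hstack([cv2.resize(p[150:400,210:510],(420,350)),cv2.resize(t[130:330,160:400],(378,350))[:, :378]]))
hsv=cv2.cvtColor(t,cv2.COLOR_RGB2HSV); o=((hsv[...,0]<14)&(hsv[...,1]>150)&(hsv[...,2]>90)); m=np.zeros_like(o);m[175:230,315:370]=1
P=np.array([ray('top',u,v,.195)[:2] for v,u in np.argwhere(o&m)]); w,V=np.linalg.eigh(np.cov(P.T)); print("bar",P.mean(0),np.arctan2(V[1,1],V[0,1]))
E
```

```text
t 39.08 grasp [ 0.4501 -0.2987  0.2997] yaw 2.518 tilt [-0.004  0.001] w 45.1 F [-0.5  0.4 -0.5] M [ 0.02 -0.    0.02] q [ 1.08  0.26 -0.73  1.72  0.18  1.23  1.25]
bar [0.57031241 0.01810909] 2.5174450618516415
```

View pics/fin.png

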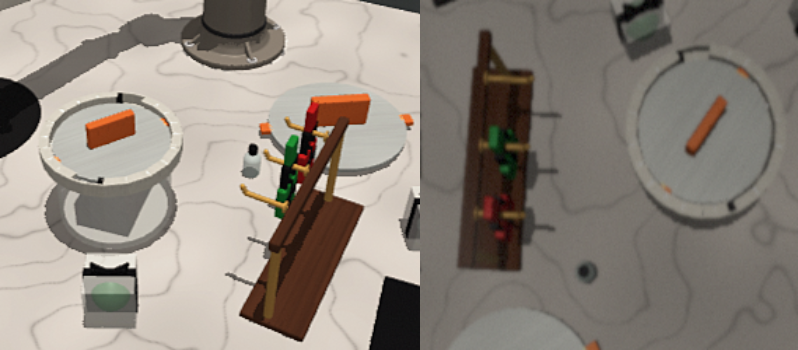

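The final view shows red and green on neighbouring hooks (505,215 and 503,152 in the right half), and the lid sits flat in the collar, turned 0.78 rad past the slots.

```bash
python3 -c "
from bench import r
print(r.hand_in())"
```

```text
the job is handed in; nothing more can be done
None
```

The job is finished and handed in at about 39 s on the robot's clock; the hand-in reports no verdict.

- **Lid off:** I turned it anticlockwise to the stop, backed it off to the slots, lifted it free and laid it handle up on the mat. It lay about 3 mm from the mat's measured centre.
- **Pendants:** Blue was absent. I hung red on hook 0 and then green on hook 1, giving each a tug of about 10–11 mm (roughly 5 N upward on the tool) before letting go.
- **Lid back on:** I lowered the lid through the slots, and it seated at exactly the predicted height. I then turned it 0.80 rad clockwise.

**Last checks:**
- A test pull raised the lid only about 4 mm before it held, so it is locked.
- The camera shows the lid about 0.78 rad clockwise of the slots.
- Both pendants are still on their hooks, and the arm is clear of everything.
- I did not measure the other things on the table, but none looked moved in the parts the final picture shows.

**What disagreed:** The reported tool tip is about 35–39 mm lower than where the cameras show the fingertips. Because of this my first grasp at red closed just above the tag. The first grip on the lid held only the top of the handle. After that I worked from relative heights, and the later grasps held.

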